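Set up the soldering station from the stacked kit

ROBOT

A 6-joint arm with a two-finger parallel gripper is mounted at the origin on the work surface. World frame = base frame: x ahead of the robot, y to its left, z up, the work surface at z = 0. Lengths are in m, angles in rad, forces in N, time in s.
With the tool pointing down it reaches from about 0.375 to 0.9 m from the base axis. Payload 3.1 kg.
Tool frame: the origin (TCP) lies on the centre line of the jaws, within the pads' length; the fingertips stand 25 mm ahead of it and the grasp point (between the pads) lies 6 mm ahead of it; x points along the fingers, y is the direction in which the jaws open and shut, and the axes are right-handed (so a half turn about x gives the same grasp; the last joint's range is limited). The gripper opens to 87 mm and grips with 3 to 60 N. Pads are 19 mm wide; open, the fingers measure 117 mm over their backs; the gripper's body (75 mm by 190 mm) begins 51 mm behind the grasp point.
Start: joints at [1.097, 0.527, 1.433, -0, 1.181, -0.178], TCP at [0.182, 0.598, 0.248] pointing down, gripper open.
Joint ranges: [-3.08, 3.08], [-0.75, 2.2], [0.22, 2.44], [-1.43, 4.57], [0, 2.65], [-2.85, 2.85]. Speed limits (rad/s): [2.79, 2.79, 3.14, 3.14, 3.14, 3.14].

INTERFACE

Orientations are given as a unit quaternion [x, y, z, w].
In Python, from rig import robot gives the robot as it stands. The module is installed in compiled form; this text tells all that it offers.
- The arm moves only by the tool move_arm, never from a script. Its argument "commands" is a list of rows, each a list of 5 numbers: the gripper's target within -1 to 1 (shut at 1, half-way at 0, fully open at -1), then the shift along the tool's x, y, z in mm, then the turn about the tool's x in degrees. A call has 1 to 8 rows; each row is the pose to reach, as a shift and turn from the pose commanded when the call began, along the tool's axes at that moment; what a row does not reach only later rows make up. A row lasts 1/12 s, in which the tool goes at most 41.7 mm and 7.16 degrees, less where a joint would pass 70% of its speed; a pose out of reach is approached as far as the arm can. A call with a gripper value outside its range is refused whole. The fingers move at their own pace and stop on an object; "newtons" is the grip in N (left out, the last holds). Time passes only in rows, so rows that repeat a pose let the fingers close. It gives the time, the measured TCP pose, the force and the opening at its end, in the units of the state.
- robot.get_obs(): the state, without advancing time (a new reading comes with each control period).
- robot.camera(name): name is "side" or "top" or "wrist"; returns a dict with "image" (420x560x3 uint8, red, green, blue), "fx", "fy", "cx", "cy" (pixels), "distortion" ([k1, k2, p1, p2, k3] as OpenCV has them; the pictures are not rectified), "xyz" and "rotation" of the camera in the world; the wrist camera has in their place "tool_from_camera" (4x4, takes a point from camera to tool coordinates, whose origin is the TCP and whose axes are the tool frame's). Camera axes: x right, y down, z forward; pixel columns grow to the right and rows downward; lengths in m; the calibration is good to about 2 mm. A picture is of the moment at which its call begins: read the wrist's pose just before it. There is no depth.
- robot.hand_in(): hands the job in, once; it reports no verdict.
Trained networks look in a picture, given as the dict that the camera call returned (one of the last four; its "shot" number tells which), for a name from the list of things; names that differ only in an ending like _2 or _b are one class to them, and where a whole thing is asked for, a point or a joint stands for the part that bears it (a point fixed in the world has none). Each returns a list of dicts, best first, with "p" (0 to 1); they miss things now and then, are a little off and sometimes report something else, mostly with a low value. They report only what shows in the picture. A call takes as long as a camera call. They do not tell look-alikes from the thing itself.
- robot.regions_of(picture, name): "pixels" (420x560 bool, what is visible of it) and "bbox" ([left, top, right, bottom] in pixels, round what is visible of it).
The state is a dict: "time": time; "q": joint angles; "joint_velocities": joint speeds; "joint_torque": joint torques, N m; "position": TCP position; "tool_rot": TCP orientation; "ft_force": force on the tool from outside, world axes, zero at the start; "moment": the same for the moment, N m; "grip_width": finger opening in m.
Only numpy, scipy, OpenCV 4.12 (cv2) and the standard library are available. Lean on these libraries where they do the work, as an engineer would, in place of code of your own. Each camera call takes 0.05 s, during which the arm holds its last target.

TASK

The cold soldering kit is piled in one stack; take it apart and set up the station: lay the charcoal block flat inside the rim of the low metal pan, lay the plain board flat in the middle of the turntable with the honeycomb block flat on top of it, centred and lengthwise along the board, and stand the flux dish upright on the tray's floor in the free space, clear of the three things there. The pieces are brittle, so set each one down without dropping it and never tip the dish over, and leave the things in the tray where they stand.

Things in the scene. Friction and masses are not known exactly. Their poses are not given: they have to be found in the camera images.
- charcoal: Loose charcoal block, matt black with two thin steel binding wires round it, 140 (x) x 60 (y) x 30 (z) mm, about 0.15 kg; bottom of the stack, on the bench, only its ends show from above. Origin: centre of the underside, z up.
- honeycomb: Loose honeycomb block, off-white ceramic full of small holes, 90 (x) x 46 (y) x 20 (z) mm, about 0.1 kg; lies crosswise on the charcoal block, under the board; its ends show. Origin: centre of the underside, z up.
- board: Loose plain soldering board, beige with a few scorch marks, 100 (x) x 58 (y) x 12 (z) mm, about 0.09 kg; lies crosswise on the honeycomb block. Origin: centre of the underside, z up.
- dish: Loose flux dish, pale stoneware, round, open on top, straight sides 50 mm across outside, 30 mm high, walls 5 mm, about 0.07 kg; stands on the board, top of the stack. Origin: centre of the underside, z up.
- turntable: Fixed soldering turntable: black cast foot and a round steel plate 150 mm across with scribed rings, which turns stiffly about the vertical. Origin: on the plate's axis at bench level; the plate's top is 44 mm above it. z up. The board goes here, either way round.
- pan: Fixed low aluminium pan, 166 (x) x 86 (y) mm outside, inside the rim 162 x 82 mm; rim 2 mm thick with a beaded edge, top 11.5 mm above the bench, inner floor 3 mm above the bench. Origin: centre at bench level, z up. The charcoal block goes in it, long side along x, either way round.
- tray: Fixed square tray of pale wood, 186 x 186 mm outside, 178 x 178 mm inside its 4 mm walls; rim 10 mm and inner floor 4 mm above the bench. Three small things stand in it, roughly in three of its four quarters; the free quarter changes. Origin: centre at bench level, x and y along the sides, z up.
- beaker: White plastic beaker standing in the tray, open top, 44 mm across, 60 mm high; loose, to be left alone. Origin: centre of the underside, z up.
- spool: Spool of dark binding wire with wooden flanges standing in the tray, 44 mm across, 40 mm high; loose, to be left alone. Origin: centre of the underside, z up.
- tin: Round aluminium tin with lid standing in the tray, 46 mm across, 22 mm high; loose, to be left alone. Origin: centre of the underside, z up.
Things that resemble listed ones, but are neither listed nor needed, are in the scene too. What is meant by the charcoal is not red, and is the larger of those in its own colour.

How it is judged:
At the end, for the whole second after the job is handed in: All at rest, flat: charcoal on the pan's floor, within 22 mm of its centre; board within 15 mm of the turntable's axis; honeycomb on the board, within 12 mm and 0.2 rad; dish upright on the tray's floor, 3 mm or more from beaker, spool and tin, which are within 12 mm of where they were (z of charcoal in the frame of pan between 0 and 0.006 m and angle between each of charcoal, board, honeycomb, dish's own z axis and vertical below 0.06 rad and horizontal distance between charcoal and pan below 0.022 m and z of board in the frame of turntable between 0.041 and 0.047 m and horizontal distance between board and turntable below 0.015 m and z of honeycomb in the frame of board between 0.009 and 0.015 m and horizontal distance between honeycomb and board below 0.012 m and angle between the x axis of honeycomb and the x axis of board, either way round below 0.2 rad and z of dish in the frame of tray between 0.001 and 0.007 m and x of dish in the frame of tray between -0.066 and 0.066 m and y of dish in the frame of tray between -0.066 and 0.066 m and horizontal distance between dish and beaker above 0.05 m and distance of each of beaker, spool, tin from where it was at the start of the episode below 0.012 m and angle between each of beaker, spool, tin's own z axis and vertical below 0.1 rad and horizontal distance between dish and spool above 0.05 m and horizontal distance between dish and tin above 0.051 m and linear speed of each of charcoal, honeycomb, board, dish below 0.02 m/s and angular speed of each of charcoal, honeycomb, board, dish below 0.2 rad/s); the robot touches nothing.
It fails at once if the beaker, spool or tin in the tray is shoved by more than 12 mm or tipped over (distance of any of beaker, spool, tin from where it was at the start of the episode above 0.012 m or angle between any of beaker, spool, tin's own z axis and vertical above 0.35 rad).
It fails at once if a piece of the kit is dropped or knocked (faster than 0.6 m/s while not held, a fall of about 2 cm) ((linear speed of charcoal above 0.6 m/s and contact force between the fingers and charcoal below 0.01 N) or (linear speed of honeycomb above 0.6 m/s and contact force between the fingers and honeycomb below 0.01 N) or (linear speed of board above 0.6 m/s and contact force between the fingers and board below 0.01 N) or (linear speed of dish above 0.6 m/s and contact force between the fingers and dish below 0.01 N)).
It fails at once if the flux dish is tipped by more than 45 degrees (angle between dish's own z axis and vertical above 0.785 rad).
It also fails if it takes over 122 s, if anything falls off the work surface, if the arm or the gripper's body presses on something with over 40 N, if the wrist force passes 120 N, or if a joint passes its speed limit or range.

## Working session

There is one attempt and no reset: what is moved stays moved. The work goes in short steps, Python scripts to look and compute and a tool call to move; the robot and the scene stay as the last step left them, time stands still between calls to the robot, and variables do not carry over. Pictures are saved under pics/ and viewed, and the job is handed in when it is done.

Besides the shell and the picture viewer there is one more tool, called after "Call:" as a command line: name --pt "numbers of a row" for each row, then --argument value for the rest. move_arm: Moves the arm, as the interface text tells. Its arguments: {"type":"object","properties":{"commands":{"type":"array","items":{"type":"array","items":{"type":"number"}}},"newtons":{"type":"number"}},"required":["commands"]}

```bash
mkdir -p pics; ls
cat > h.py <<'E'
import numpy as np, cv2
from rig import robot
from scipy.spatial.transform import Rotation as R
def save(c,n): cv2.imwrite('pics/'+n, c['image'][:,:,::-1])
E
python3 - <<'E'
from h import *
o=robot.get_obs(); print(o)
for n in ['side','top','wrist']:
    c=robot.camera(n); save(c,n+'0.png'); print({k:v for k,v in c.items() if k!='image'})
E
```

```text
pics
{'time': 0.0, 'q': array([ 1.09752246e+00,  5.28469684e-01,  1.43387718e+00,  2.48564113e-07,
        1.18136852e+00, -1.78479091e-01]), 'joint_velocities': array([-4.77573964e-04,  9.29032685e-05, -1.71477553e-03, -1.63661487e-03,
       -1.34149577e-03,  4.75139859e-04]), 'joint_torque': array([-1.36513547e-03, -4.40041065e+01, -1.76592797e+01,  6.29860489e-02,
        5.84425055e-02, -1.46657344e-04]), 'position': array([0.18124343, 0.59745445, 0.24657739]), 'tool_rot': array([ 0.1031377 ,  0.69967932, -0.10455965,  0.69919864]), 'ft_force': array([0.03359342, 0.36370676, 0.58923899]), 'moment': array([ 0.00850694, -0.0180231 , -0.02778931]), 'grip_width': 0.08715576185529902}
{'fx': 445.53974074230456, 'fy': 445.53974074230456, 'cx': 273.4888757958556, 'cy': 208.43735616479862, 'distortion': array([-0.1466366,  0.       ,  0.       ,  0.       ,  0.       ]), 'xyz': array([0.44608882, 0.79466381, 0.80744077]), 'rotation': array([-0.05107186,  0.91708198, -0.39414564,  0.031647  ]), 'shot': 1}
{'fx': 441.57760199560045, 'fy': 441.57760199560045, 'cx': 279.49405144722977, 'cy': 216.5337854896807, 'distortion': array([0.02995432, 0.        , 0.        , 0.        , 0.        ]), 'xyz': array([0.47424107, 0.01592765, 1.04723021]), 'rotation': array([ 0.70910314, -0.70405893,  0.02734798, -0.02694162]), 'shot': 2}
{'fx': 313.3763066048837, 'fy': 313.3763066048837, 'cx': 282.91603181669444, 'cy': 204.12579914364622, 'distortion': array([-0.01205364,  0.        ,  0.        ,  0.        ,  0.        ]), 'tool_from_camera': array([[-7.15618753e-05, -2.81964430e-01,  9.59424856e-01,
        -1.37356564e-01],
       [ 9.99999861e-01, -5.21399317e-04, -7.86452379e-05,
         8.51452794e-04],
       [ 5.22418625e-04,  9.59424717e-01,  2.81964428e-01,
        -7.65272410e-02],
       [ 0.00000000e+00,  0.00000000e+00,  0.00000000e+00,
         1.00000000e+00]]), 'shot': 3}
```

View pics/side0.png

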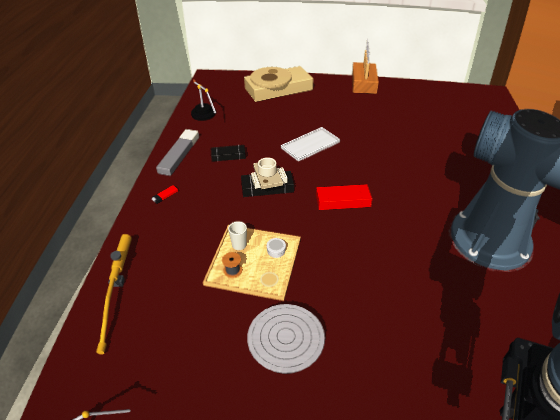

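View pics/top0.png

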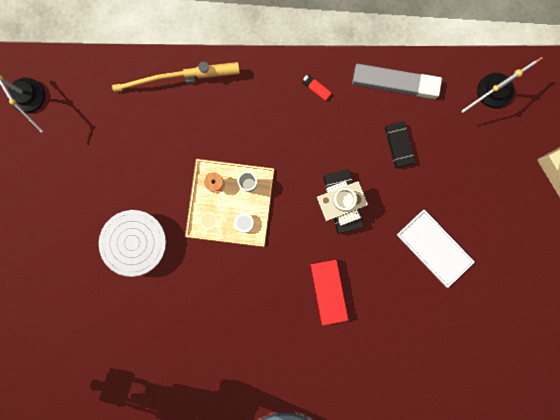

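View pics/wrist0.png

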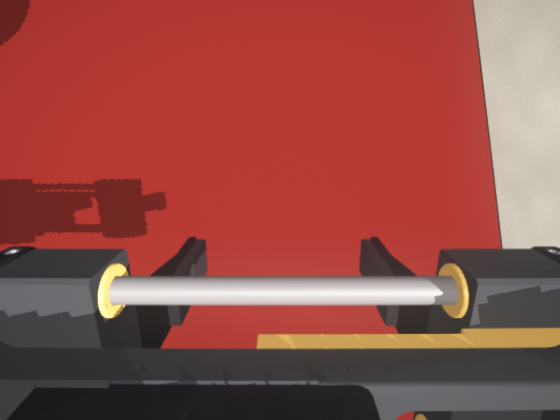

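```bash
cat >> h.py <<'E'
def ray(c,u,v,pose=None):
    K=np.array([[c['fx'],0,c['cx']],[0,c['fy'],c['cy']],[0,0,1]])
    p=cv2.undistortPoints(np.array([[[u,v]]],float),K,c['distortion'])[0,0]
    d=np.array([p[0],p[1],1.])
    if 'xyz' in c: o=np.array(c['xyz']); Rm=R.from_quat(c['rotation']).as_matrix()
    else:
        pos,q=pose; T=c['tool_from_camera']; Rt=R.from_quat(q).as_matrix()
        o=pos+Rt@T[:3,3]; Rm=Rt@T[:3,:3]
    return o,Rm@d/np.linalg.norm(d)
def atz(c,u,v,z,pose=None):
    o,d=ray(c,u,v,pose); return o+d*(z-o[2])/d[2]
def tri(a,b):
    (o1,d1),(o2,d2)=a,b
    A=np.stack([d1,-d2],1); s=np.linalg.lstsq(A,o2-o1,rcond=None)[0]
    p,q=o1+d1*s[0],o2+d2*s[1]; return (p+q)/2,np.linalg.norm(p-q)
E
python3 - <<'E'
from h import *
import pickle
N=['charcoal','honeycomb','board','dish','turntable','pan','tray','beaker','spool','tin']
out={}
for cn in ['top','side']:
    c=robot.camera(cn); out[cn]=(c,{})
    for n in N:
        r=robot.regions_of(c,n); out[cn][1][n]=r
        for x in r[:3]:
            m=x['pixels']; ys,xs=np.nonzero(m)
            rect=cv2.minAreaRect(np.stack([xs,ys],1).astype(np.float32))
            print(cn,n,round(x['p'],2),x['bbox'],m.sum(),np.round([xs.mean(),ys.mean()],1),np.round(np.array([*rect[0],*rect[1],rect[2]]),1))
pickle.dump(out,open('d.pkl','wb'))
c=out['top'][0];s=out['side'][0]
a=cv2.resize(c['image'][140:250,170:370],None,fx=4,fy=4,interpolation=cv2.INTER_CUBIC)
cv2.imwrite('pics/tcrop.png',a[:,:,::-1])
a=cv2.resize(s['image'][120:300,190:350],None,fx=3.3,fy=3.3,interpolation=cv2.INTER_CUBIC)
cv2.imwrite('pics/scrop.png',a[:,:,::-1])
E
```

```text
top charcoal 0.84 [385.2, 121.9, 414.4, 165.3] 884 [398.9 144.8] [399.  144.6  44.4  20.7  75.4]
top charcoal 0.75 [308.6, 261.5, 348.0, 325.0] 1662 [328.8 291.8] [328.9 291.7  62.5  27.2  79.5]
top charcoal 0.59 [323.6, 171.5, 362.3, 232.2] 577 [341.6 198.1] [342.5 201.   59.9  27.2  76. ]
top honeycomb 0.6 [323.7, 183.4, 361.4, 227.8] 285 [344.1 206.9] [342.5 203.   40.8  21.2  68.5]
top board 0.82 [317.5, 183.0, 369.0, 220.7] 732 [339.7 202.3] [341.4 200.7  26.3  45.3  69.4]
top dish 0.68 [332.4, 191.3, 357.2, 209.2] 398 [344.1 198.8] [344.1 198.7  21.   22.8  63.4]
top turntable 0.74 [101.8, 208.3, 165.7, 275.5] 3490 [131.8 242.5] [132.  242.5  65.   66.   90. ]
top pan 0.64 [400.5, 211.5, 473.3, 288.3] 2846 [434.7 247.7] [434.6 247.4  74.9  38.7  45.8]
top tray 0.6 [184.5, 161.7, 272.9, 243.8] 5049 [229.5 202.7] [229.9 202.2  79.7  79.5   7.9]
top beaker 0.79 [237.3, 172.9, 258.4, 189.6] 322 [247.6 181.6] [247.8 181.8  20.5  18.4  45. ]
top spool 0.6 [204.7, 173.0, 221.9, 191.4] 313 [213.9 182.5] [213.8 182.8  20.5  17.   45. ]
top tin 0.66 [236.8, 214.4, 252.5, 231.4] 330 [243.
[... 671 characters left out ...]
186.9] [267.2 184.   22.4  51.7  84.9]
side turntable 0.59 [247.2, 306.7, 322.4, 370.0] 4221 [285.4 338.3] [285.5 338.   68.   77.   90. ]
side pan 0.93 [282.1, 127.5, 337.0, 162.6] 1049 [310.  143.3] [310.3 143.2  22.   56.5  65.4]
side tray 0.67 [203.6, 230.3, 302.3, 296.8] 3508 [254.6 265.2] [251.5 260.8  86.1  64.5  10.9]
side beaker 0.62 [226.9, 223.0, 247.8, 248.7] 428 [237.6 234.5] [237. 235.  26.  18.  90.]
side spool 0.64 [222.5, 252.2, 241.2, 278.9] 423 [231.6 264.6] [231.5 264.5  25.5  18.4  84.3]
side tin 0.64 [251.8, 305.4, 324.4, 369.4] 4145 [285.4 338. ] [285.5 338.   68.   75.   90. ]
side tin 0.57 [270.2, 238.0, 288.6, 256.9] 338 [275.  247.4] [275.5 247.5  19.   19.   90. ]
```

View pics/tcrop.png

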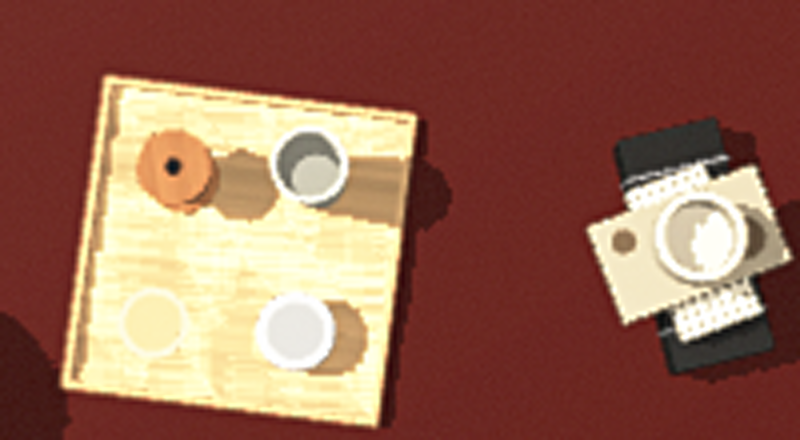

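View pics/scrop.png

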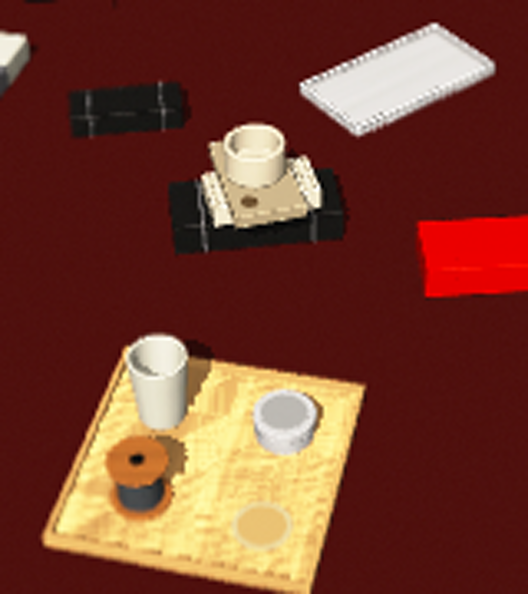

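```bash
cat >> h.py <<'E'
from scipy.optimize import minimize
def proj(c,P,pose=None):
    K=np.array([[c['fx'],0,c['cx']],[0,c['fy'],c['cy']],[0,0,1]])
    if 'xyz' in c: o=np.array(c['xyz']); Rm=R.from_quat(c['rotation']).as_matrix()
    else:
        pos,q=pose; T=c['tool_from_camera']; Rt=R.from_quat(q).as_matrix()
        o=pos+Rt@T[:3,3]; Rm=Rt@T[:3,:3]
    Pc=(np.asarray(P)-o)@Rm
    return cv2.projectPoints(Pc[:,None,:],np.zeros(3),np.zeros(3),K,c['distortion'])[0][:,0]
def box(lx,ly,z0,z1): return np.array([[sx*lx/2,sy*ly/2,z] for z in (z0,z1) for sx,sy in ((1,1),(1,-1),(-1,-1),(-1,1))])
def cyl(d,z0,z1):
    a=np.linspace(0,2*np.pi,48,endpoint=False); return np.array([[d/2*np.cos(t),d/2*np.sin(t),z] for z in (z0,z1) for t in a])
MODEL={'charcoal':box(.14,.06,0,.03),'honeycomb':box(.09,.046,0,.02),'board':box(.1,.058,0,.012),'dish':cyl(.05,0,.03),
 'turntable':cyl(.15,.040,.044),'pan':box(.166,.086,0,.0115),'tray':box(.186,.186,0,.010),'beaker':cyl(.044,0,.06),'spool':cyl(.044,0,.04),'tin':cyl(.046,0,.022)}
BASEZ={'charcoal':0,'honeycomb':.03,'board':.05,'dish':.062,'turntable':0,'pan':0,'tray':0,'beaker':.004,'spool':.004,'tin':.004}
def place(M,x,y,z,yaw):
    c,s=np.cos(yaw),np.sin(yaw); return np.stack([x+c*M[:,0]-s*M[:,1],y+s*M[:,0]+c*M[:,1],z+M[:,2]],1)
S=8
def hullmask(p):
    m=np.zeros((420*4,560*4),np.uint8); h=cv2.convexHull(p.astype(np.float32))[:,0]
    cv2.fillConvexPoly(m,np.round((h*4+1.5)*16).astype(np.int32),1,shift=4); return m
def fit(name,views,p0,freez=False,useyaw=True):
    # views: list of (cam,pixels mask,pose)
    tg=[]
    for c,m,po in views:
        ys,xs=np.nonzero(m); pts=np.concatenate([np.stack([xs+a,ys+b],1) for a in(-.5,.5) for b in(-.5,.5)])
        tg.append(hullmask(pts))
    def cost(p):
        z=p[3] if freez else BASEZ[name]
        P=place(MODEL[name],p[0],p[1],z,p[2] if useyaw else 0)
        s=0
        for (c,m,po),t in zip(views,tg):
            h=hullmask(proj(c,P,po)); s+=(h!=t).sum()/t.sum()
        return s/len(views)
    best=None
    for y0 in ([p0[2],p0[2]+.6,p0[2]-.6,p0[2]+1.5] if useyaw else [0]):
        x0=np.array([p0[0],p0[1],y0,BASEZ[name]]); n=4 if freez else 3
        sim=np.vstack([x0[:n]]+[x0[:n]+d for d in np.diag([.012,.012,.2,.012])[:n,:n]])
        r=minimize(cost,x0[:n],method='Nelder-Mead',options=dict(initial_simplex=sim,xatol=2e-4,fatol=1e-4,maxiter=200))
        if best is None or r.fun<best.fun: best=r
    return best.x,best.fun
E
cat > f.py <<'E'
from h import *
import pickle,sys
out=pickle.load(open('d.pkl','rb'))
idx={('top','charcoal'):2,('side','tin'):1}
res={}
ims={k:out[k][0]['image'].copy() for k in('top','side')}
ims={k:cv2.resize(v,None,fx=4,fy=4,interpolation=cv2.INTER_CUBIC) for k,v in ims.items()}
for n in MODEL:
    v=[]
    for cn in('top','side'):
        v.append((out[cn][0],out[cn][1][n][idx.get((cn,n),0)]['pixels'],None))
    ys,xs=np.nonzero(v[0][1]); g=atz(v[0][0],xs.mean(),ys.mean(),BASEZ[n]+.02)
    useyaw=n in('charcoal','honeycomb','board','pan','tray')
    for lab,vv,fz in (('top',v[:1],False),('both',v,False),('bothz',v,True)):
        x,f=fit(n,vv,[g[0],g[1],0.3],fz,useyaw); print(n,lab,np.round(x,4),round(f,3))
        if lab=='top':X=x
    res[n]=X
    for cn in ims:
        c=out[cn][0]; p=proj(c,place(MODEL[n],X[0],X[1],BASEZ[n],X[2] if useyaw else 0))
        k=len(p)//2
        for q in(p[k:],): cv2.polylines(ims[cn],[np.round(q*4+1.5).astype(int)],True,(0,255,0) if n!='honeycomb' else (0,0,255),1)
pickle.dump(res,open('res.pkl','wb'))
cv2.imwrite('pics/ov_top1.png',ims['top'][560:1010,700:1480][:,:,::-1]); cv2.imwrite('pics/ov_top2.png',ims['top'][800:1160,1500:1920][:,:,::-1])
cv2.imwrite('pics/ov_side.png',ims['side'][480:1080,760:1400][:,:,::-1])
E
python3 f.py
```

```text
charcoal top [ 0.5908 -0.1322  3.3834] 0.029
charcoal both [ 0.5902 -0.1318  3.382 ] 0.041
charcoal bothz [ 0.59   -0.1315  0.2393  0.0009] 0.04
honeycomb top [ 0.5836 -0.1283  0.3538] 0.063
honeycomb both [ 0.5839 -0.1293  0.358 ] 0.086
honeycomb bothz [ 0.5839 -0.1283  0.3503  0.0316] 0.077
board top [ 0.5871 -0.124   1.9196] 0.063
board both [ 0.5866 -0.1226  1.9498] 0.14
board bothz [ 0.5865 -0.1232  1.951   0.0494] 0.139
dish top [ 0.5885 -0.1264  0.0452] 0.078
dish both [ 0.5875 -0.1261  0.1377] 0.101
dish bothz [ 0.5877 -0.1263  0.111   0.0618] 0.101
turntable top [0.4902 0.3488 0.1026] 0.021
turntable both [0.4901 0.3487 0.0866] 0.023
turntable bothz [0.4901 0.3489 0.1771 0.0008] 0.022
pan top [ 0.4837 -0.3491  0.7542] 0.072
pan both [ 0.4826 -0.3482  0.7596] 0.08
pan bothz [ 0.4819 -0.3465  0.7692  0.0038] 0.076
tray top [0.5875 0.1337 1.4651] 0.032
tray both [ 0.5866  0.1334 -0.1174] 0.032
tray bothz [ 0.5863  0.1342 -0.1161  0.0016] 0.031
beaker top [0.6307 0.0889 0.064 ] 0.099
beaker both [0.6303 0.0888 0.136 ] 0.131
beaker bothz [0.6301 0.0888 0.1603 0.0052] 0.131
spool top [0.6307 0.1686 0.2362] 0.049
spool both [0.6307 0.1686 0.2068] 0.044
spool bothz [0.6306 0.1687 0.0914 0.0043] 0.043
tin top [ 0.5389  0.0998 -0.0547] 0.081
tin both [ 0.539   0.0992 -0.0033] 0.076
tin bothz [0.5389 0.1001 0.1127 0.0061] 0.072
```

View pics/ov_top1.png

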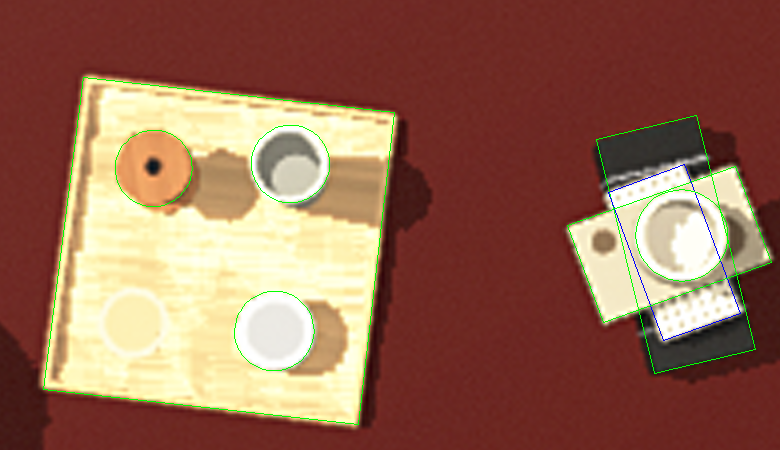

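View pics/ov_side.png

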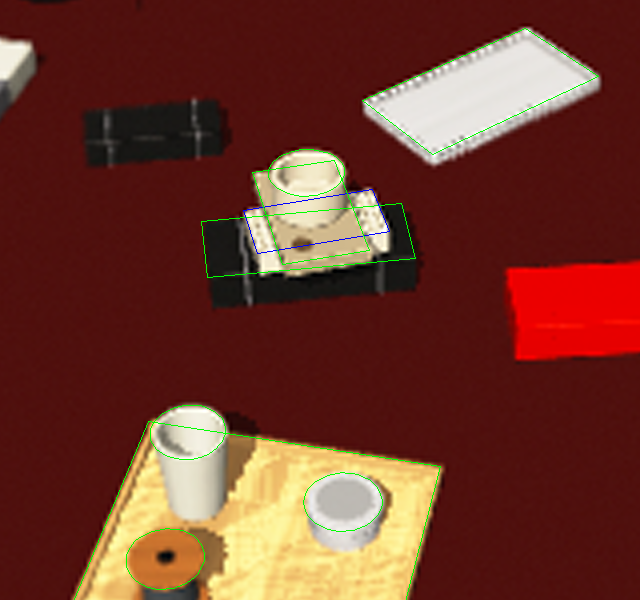

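View pics/ov_top2.png

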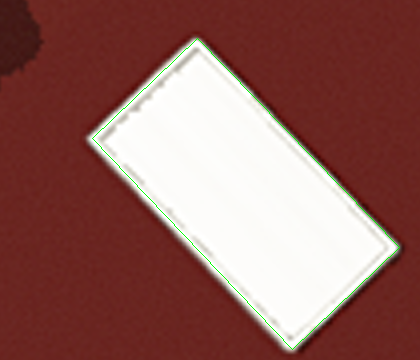

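```bash
cat >> h.py <<'E'
def plan(x,y,z,jaw=None):
    """jaw: world yaw of jaw axis; prints tool-frame shift mm, turn deg"""
    o=robot.get_obs(); Rt=R.from_quat(o['tool_rot']).as_matrix(); p=o['position']
    d=Rt.T@(np.array([x,y,z])-p)*1000
    yaw=np.arctan2(Rt[1,1],Rt[0,1])
    print('t',round(o['time'],2),'pos',np.round(p,4),'toolx',np.round(Rt[:,0],4),'jawyaw',round(np.degrees(yaw),2),'q1,q6',np.round(o['q'][[0,5]],2),'w',round(o['grip_width']*1000,1),'F',np.round(o['ft_force'],1))
    print(' shift mm',np.round(d,1))
    if jaw is not None:
        t=-np.degrees(jaw-yaw); t=(t+90)%180-90
        q1=np.arctan2(y,x); 
        for k in(t,t+180,t-180):
            dq1=q1-o['q'][0]
            print('  turn',round(k,2),' q6 est +-:',round(o['q'][5]+np.radians(k)+dq1,2), round(o['q'][5]-np.radians(k)-dq1,2))
E
python3 - <<'E'
from h import *
c=robot.camera('top')
print(atz(c,208.5,220.5,.004))
plan(.588,-.126,.20,np.radians(135))
E
```

```text
[0.54390163 0.18349269 0.004     ]
t 1.3 pos [0.1816 0.598  0.2476] toolx [ 0.  0. -1.] jawyaw 73.11 q1,q6 [ 1.1  -0.18] w 86.6 F [-0.3 -0.1 -0.1]
 shift mm [  47.6 -574.7  599.3]
  turn -61.89  q6 est +-: -2.57 2.21
  turn 118.11  q6 est +-: 0.57 -0.93
  turn -241.89  q6 est +-: -5.71 5.35
```

Call:
move_arm --pt "-1 0 -575 599 0" --pt "-1 0 -575 599 0" --pt "-1 0 -575 599 0" --pt "-1 0 -575 599 0" --pt "-1 0 -575 599 0" --pt "-1 0 -575 599 0" --pt "-1 0 -575 599 0" --pt "-1 0 -575 599 0" --newtons 15

```text
time: 1.97
position: [0.3452, 0.3056, 0.2479]
tool_rot: [0.104, 0.699, -0.103, 0.7]
ft_force: [0.5, 0.7, 0.1]
grip_width: 0.0871
```

Run:
```python
from h import *
plan(.588,-.126,.22,np.radians(135))
```

```text
t 1.97 pos [0.3452 0.3056 0.2479] toolx [ 8.e-04  4.e-04 -1.e+00] jawyaw 73.14 q1,q6 [ 0.48 -0.8 ] w 87.1 F [0.5 0.7 0.1]
 shift mm [  27.9 -342.7  357.5]
  turn -61.86  q6 est +-: -2.57 0.98
  turn 118.14  q6 est +-: 0.57 -2.16
  turn -241.86  q6 est +-: -5.71 4.12
```

Call:
move_arm --pt "-1 0 -342 357 118" --pt "-1 0 -342 357 118" --pt "-1 0 -342 357 118" --pt "-1 0 -342 357 118" --pt "-1 0 -342 357 118" --pt "-1 0 -342 357 118" --pt "-1 0 -342 357 118" --pt "-1 0 -342 357 118"

```text
time: 2.63
position: [0.5087, 0.0146, 0.2478]
tool_rot: [0.429, 0.562, -0.428, 0.563]
ft_force: [0.6, -0.4, -0.3]
grip_width: 0.0867
```

Run:
```python
from h import *
plan(.588,-.126,.22,np.radians(135))
```

```text
t 2.63 pos [0.5087 0.0146 0.2478] toolx [ 6.e-04  1.e-04 -1.e+00] jawyaw 15.43 q1,q6 [-0.19 -0.46] w 86.7 F [ 0.6 -0.4 -0.3]
 shift mm [ 27.9  39.1 156.6]
  turn 60.43  q6 est +-: 0.57 -1.5
  turn 240.43  q6 est +-: 3.72 -4.64
  turn -119.57  q6 est +-: -2.57 1.65
```

Call:
move_arm --pt "-1 0 39 157 60" --pt "-1 0 39 157 60" --pt "-1 0 39 157 60" --pt "-1 0 39 157 60" --pt "-1 0 39 157 60" --pt "-1 0 39 157 60" --pt "-1 0 39 157 60" --pt "-1 0 39 157 60"

```text
time: 3.3
position: [0.5882, -0.1242, 0.2473]
tool_rot: [-0.646, -0.288, 0.646, -0.288]
ft_force: [-0.3, 0.0, -0.8]
grip_width: 0.0872
```

Run:
```python
from h import *
plan(.588,-.126,.22,np.radians(135))
c=robot.camera('wrist'); save(c,'w1.png')
```

```text
t 3.3 pos [ 0.5882 -0.1242  0.2473] toolx [-3.e-04  2.e-04 -1.e+00] jawyaw -41.88 q1,q6 [-0.39  0.34] w 87.2 F [-0.3  0.  -0.8]
 shift mm [27.3  1.   1.5]
  turn 3.12  q6 est +-: 0.57 0.1
  turn 183.12  q6 est +-: 3.72 -3.04
  turn -176.88  q6 est +-: -2.57 3.24
```

View pics/w1.png

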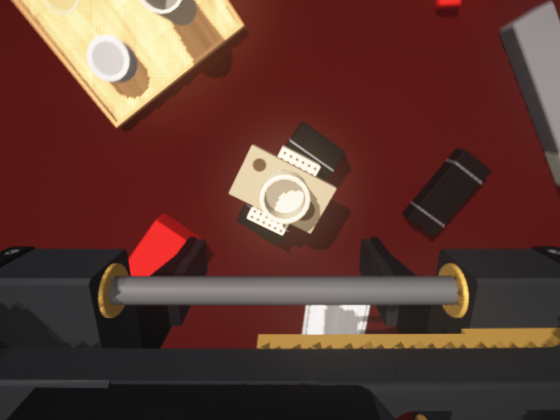

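```bash
cat >> h.py <<'E'
def wfit(names,tag,yaw0=0.3,pick={},extra=()):
    o=robot.get_obs(); po=(o['position'],o['tool_rot']); c=robot.camera('wrist')
    im=cv2.resize(c['image'],None,fx=2,fy=2,interpolation=cv2.INTER_CUBIC); out={}
    for n in names:
        rs=robot.regions_of(c,n)
        if not rs: print(n,'none'); continue
        for i,r in enumerate(rs[:3]): print('   ',n,i,round(r['p'],2),r['bbox'])
        r=rs[pick.get(n,0)]
        ys,xs=np.nonzero(r['pixels']); g=atz(c,xs.mean(),ys.mean(),BASEZ[n]+.02,po)
        uy=n in('charcoal','honeycomb','board','pan','tray')
        for fz in(False,True):
            x,f=fit(n,[(c,r['pixels'],po)],[g[0],g[1],yaw0],fz,uy); print(n,np.round(x,4),round(f,3))
            if not fz: out[n]=x
        X=out[n]; p=proj(c,place(MODEL[n],X[0],X[1],BASEZ[n],X[2] if uy else 0),po); k=len(p)//2
        for q in(p[:k],p[k:]): cv2.polylines(im,[np.round(q*2+.5).astype(int)],True,(0,255,0),1)
    save({'image':im[0:600,160:960]},tag); return out
E
python3 - <<'E'
from h import *
wfit(['dish','board','honeycomb','charcoal','tin','tray'],'wf1.png')
E
```

```text
dish 0 0.69 [261.4, 169.5, 306.6, 224.4]
dish [ 0.5873 -0.1276  0.0165] 0.034
dish [ 0.5876 -0.127   0.1325  0.0638] 0.032
    board 0 0.88 [227.9, 145.7, 333.5, 238.1]
board [ 0.5863 -0.1244  1.9484] 0.044
board [ 0.5875 -0.1237  1.9369  0.0563] 0.02
    honeycomb 0 0.8 [245.7, 144.1, 317.2, 237.0]
honeycomb [ 0.5832 -0.1293  0.3581] 0.048
honeycomb [ 0.5844 -0.1278  3.5178  0.038 ] 0.018
    charcoal 0 0.68 [129.4, 214.6, 193.7, 274.7]
    charcoal 1 0.6 [239.3, 126.7, 342.9, 243.3]
charcoal [ 0.3806 -0.0982  0.1988] 1.44
charcoal [ 0.2642 -0.0931  0.0448 -0.2295] 0.156
    tin 0 0.92 [87.8, 34.0, 138.9, 80.6]
tin [0.5383 0.099  0.0578] 0.062
tin [ 0.5352  0.104   0.3906 -0.007 ] 0.034
    tray 0 0.86 [9.2, 0.0, 244.1, 129.3]
tray [ 0.5848  0.1321 -0.1205] 0.011
tray [0.5879 0.1298 1.4503 0.0077] 0.004
```

View pics/wf1.png

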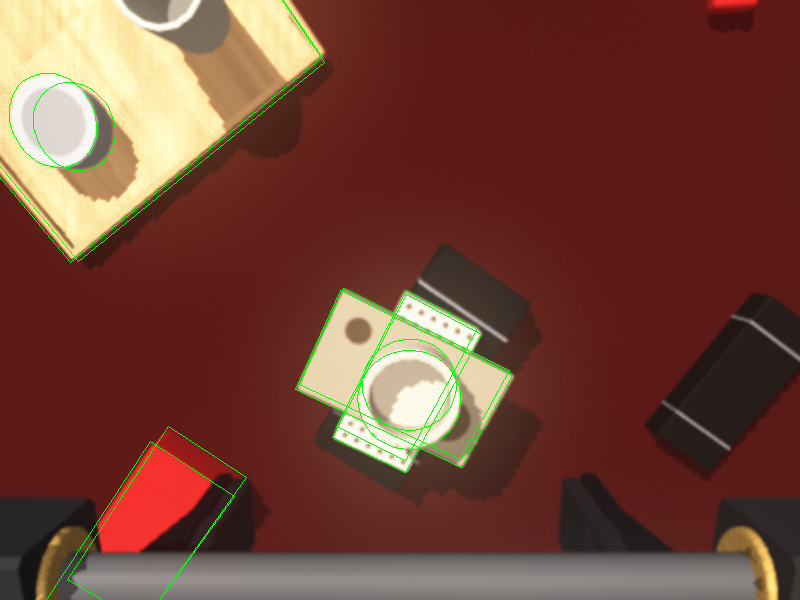

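Run:
```python
from h import *
plan(.5876,-.1267,.095,np.radians(135))
```

```text
t 3.7 pos [ 0.5882 -0.1236  0.2476] toolx [ 0.e+00 -1.e-04 -1.e+00] jawyaw -41.4 q1,q6 [-0.39  0.33] w 87.0 F [-0.1 -0.   0.1]
 shift mm [152.6   1.6   2.7]
  turn 3.6  q6 est +-: 0.57 0.09
  turn 183.6  q6 est +-: 3.71 -3.06
  turn -176.4  q6 est +-: -2.57 3.23
```

Call:
move_arm --pt "-1 20 1.6 2.7 3.6" --pt "-1 60 1.6 2.7 3.6" --pt "-1 90 1.6 2.7 3.6" --pt "-1 115 1.6 2.7 3.6" --pt "-1 135 1.6 2.7 3.6" --pt "-1 147 1.6 2.7 3.6" --pt "-1 152.6 1.6 2.7 3.6" --pt "-1 152.6 1.6 2.7 3.6"

```text
time: 4.37
position: [0.5873, -0.1266, 0.094]
tool_rot: [-0.653, -0.271, 0.654, -0.27]
ft_force: [-0.0, 0.3, 0.6]
grip_width: 0.0868
```

Run:
```python
from h import *
plan(.5876,-.1267,.095,np.radians(135))
c=robot.camera('wrist'); save(c,'w2.png')
c=robot.camera('side'); save({'image':cv2.resize(c['image'][100:250,180:380],None,fx=4,fy=4)},'s2.png')
```

```text
t 4.37 pos [ 0.5873 -0.1266  0.094 ] toolx [-1.6e-03  7.0e-04 -1.0e+00] jawyaw -45.06 q1,q6 [-0.4   0.39] w 86.8 F [-0.   0.3  0.6]
 shift mm [-1.   0.3 -0.2]
  turn -0.06  q6 est +-: 0.57 0.2
  turn 179.94  q6 est +-: 3.71 -2.94
  turn -180.06  q6 est +-: -2.57 3.35
```

View pics/w2.png

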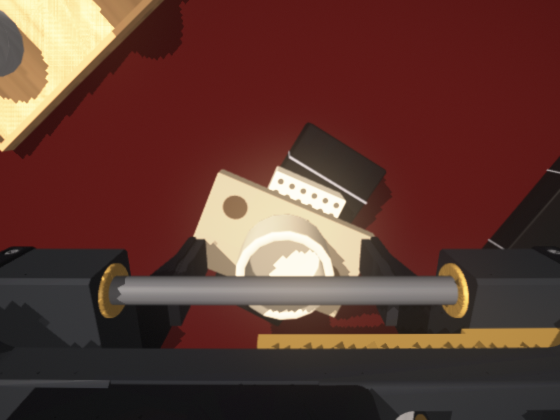

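View pics/s2.png

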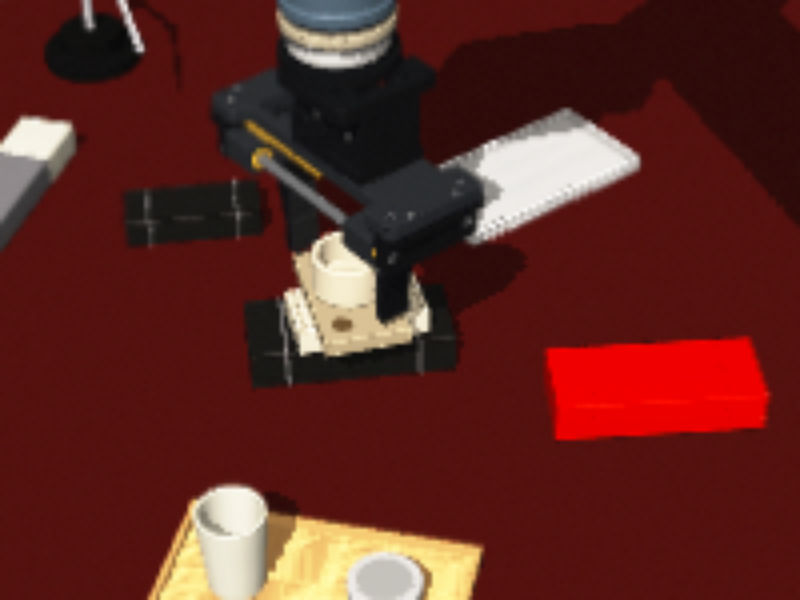

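Call:
move_arm --pt "0.6 0 0 0 0" --pt "0.6 0 0 0 0" --pt "0.6 0 0 0 0" --pt "0.6 0 0 0 0" --pt "0.6 0 0 0 0" --pt "0.6 0 0 0 0" --newtons 12

```text
time: 4.97
position: [0.5877, -0.1268, 0.0952]
tool_rot: [0.654, 0.27, -0.653, 0.27]
ft_force: [0.5, -0.1, 0.6]
grip_width: 0.0549
```

Call:
move_arm --pt "0.6 -2 0 0 0" --pt "0.6 -6 0 0 0" --pt "0.6 -15 0 0 0" --pt "0.6 -30 0 0 0" --pt "0.6 -50 0 0 0" --pt "0.6 -70 0 0 0" --pt "0.6 -85 0 0 0" --pt "0.6 -90 0 0 0"

```text
time: 5.63
position: [0.5891, -0.1274, 0.1883]
tool_rot: [0.655, 0.269, -0.652, 0.272]
ft_force: [-0.3, 0.0, -1.2]
grip_width: 0.0492
```

Run:
```python
from h import *
plan(.5435,.1755,.18,np.radians(135))
c=robot.camera('wrist'); save(c,'w3.png')
```

```text
t 5.63 pos [ 0.5891 -0.1274  0.1883] toolx [ 0.0052 -0.0022 -1.    ] jawyaw -45.08 q1,q6 [-0.4   0.39] w 49.2 F [-0.3  0.  -1.2]
 shift mm [   7.4 -246.7 -181.5]
  turn -0.08  q6 est +-: 1.1 -0.32
  turn 179.92  q6 est +-: 4.24 -3.46
  turn -180.08  q6 est +-: -2.04 2.82
```

View pics/w3.png

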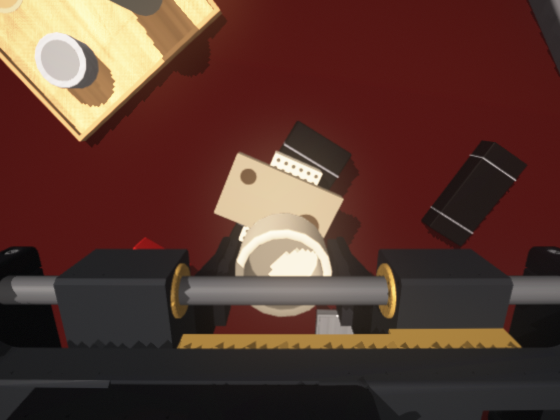

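Call:
move_arm --pt "0.6 0 -20 -15 0" --pt "0.6 0 -50 -37 0" --pt "0.6 0 -90 -66 0" --pt "0.6 0 -130 -95 0" --pt "0.6 0 -170 -125 0" --pt "0.6 0 -205 -151 0" --pt "0.6 0 -232 -171 0" --pt "0.6 0 -246.7 -181.5 0"

```text
time: 6.35
position: [0.5404, 0.1785, 0.1842]
tool_rot: [-0.653, -0.271, 0.654, -0.27]
ft_force: [0.2, -0.7, -0.6]
grip_width: 0.0488
```

Run:
```python
from h import *
plan(.5435,.1755,.08,np.radians(135))
o=robot.get_obs()
c=robot.camera('wrist'); save(c,'w4.png')
s=robot.camera('side'); save({'image':cv2.resize(s['image'][120:310,170:370],None,fx=3.5,fy=3.5)},'s4.png')
for k in robot.regions_of(s,'dish')[:2]: print('side',k['p'],k['bbox'])
rs=robot.regions_of(s,'dish')
p=o['position']; BASEZ['dish']=p[2]-.033
print('expect z',BASEZ['dish'])
print(fit('dish',[(s,rs[0]['pixels'],None)],[p[0],p[1],0],False,False))
```

```text
t 6.35 pos [0.5404 0.1785 0.1842] toolx [-1.9e-03  2.0e-04 -1.0e+00] jawyaw -45.05 q1,q6 [0.12 0.91] w 48.8 F [ 0.2 -0.7 -0.6]
 shift mm [104.2   4.4  -0.2]
  turn -0.05  q6 est +-: 1.1 0.72
  turn 179.95  q6 est +-: 4.24 -2.42
  turn -180.05  q6 est +-: -2.04 3.86
side 0.53 [258.6, 220.2, 271.0, 245.1]
expect z 0.15116005510906716
(array([ 0.54355836,  0.18562953, -0.09031649]), np.float64(1.5389100126742712))
```

View pics/s4.png

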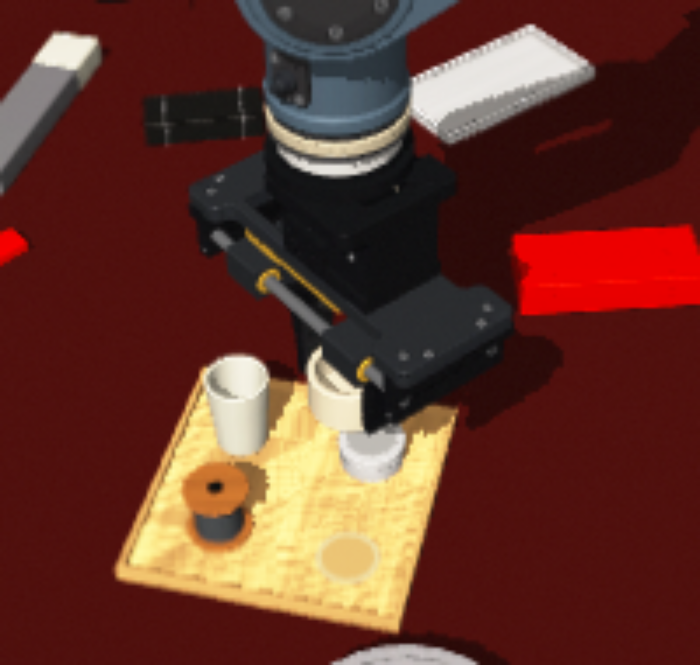

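Run:
```python
from h import *
s=robot.camera('side'); o=robot.get_obs()['position']; print(o)
save({'image':cv2.resize(s['image'][215:250,245:290],None,fx=14,fy=14,interpolation=cv2.INTER_CUBIC)},'s5.png')
for dz in(.033,.036,.039):
    p=proj(s,place(MODEL['dish'],o[0],o[1],o[2]-dz,0)); print(dz,p[:48,1].max(),p[48:,1].max(),p[48:,1].min(),p[:,0].min())
plan(.5435,.1755,.08,np.radians(135))
```

```text
[0.54153439 0.17585506 0.1843113 ]
0.033 240.4198672510448 230.00200804041236 212.19344534271121 255.77220890444602
0.036 241.43434995258156 231.06660105426215 213.25696519416334 255.84050534013062
0.039 242.4439909863786 232.12604135877658 214.3156281419408 255.90851184360542
t 6.6 pos [0.5415 0.1759 0.1843] toolx [-1.2e-03 -7.0e-04 -1.0e+00] jawyaw -45.03 q1,q6 [0.12 0.9 ] w 48.8 F [-0.3  0.1 -1.4]
 shift mm [104.3   1.7  -1.3]
  turn -0.03  q6 est +-: 1.1 0.71
  turn 179.97  q6 est +-: 4.24 -2.43
  turn -180.03  q6 est +-: -2.04 3.85
```

View pics/s5.png

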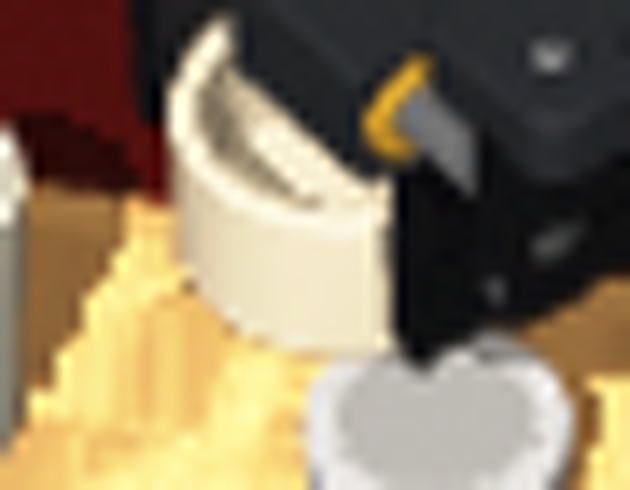

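Call:
move_arm --pt "0.6 15 1.5 -1.5 0" --pt "0.6 40 1.5 -1.5 0" --pt "0.6 70 1.5 -1.5 0" --pt "0.6 95 1.5 -1.5 0" --pt "0.6 115 1.5 -1.5 0" --pt "0.6 130 1.5 -1.5 0" --pt "0.6 138 1.5 -1.5 0" --pt "0.6 140 1.5 -1.5 0"

```text
time: 7.27
position: [0.5436, 0.1743, 0.0432]
tool_rot: [-0.653, -0.27, 0.655, -0.269]
ft_force: [-0.3, 0.0, -0.3]
grip_width: 0.0489
```

Call:
move_arm --pt "0.6 0 0 0 0" --pt "0.6 1 0 0 0" --pt "0.6 2 0 0 0" --pt "0.6 3 0 0 0" --pt "0.6 4 0 0 0" --pt "0.6 5 0 0 0"

```text
time: 7.77
position: [0.5444, 0.1762, 0.0405]
tool_rot: [0.654, 0.27, -0.653, 0.27]
ft_force: [-0.4, -1.0, -0.8]
grip_width: 0.0493
```

Run:
```python
from h import *
plan(.5435,.1755,.037,np.radians(135))
s=robot.camera('side')
save({'image':cv2.resize(s['image'][200:310,195:320],None,fx=6,fy=5,interpolation=cv2.INTER_CUBIC)},'s6.png')
```

```text
t 7.77 pos [0.5444 0.1762 0.0405] toolx [ 1.1e-03  1.0e-04 -1.0e+00] jawyaw -45.07 q1,q6 [0.12 0.9 ] w 49.3 F [-0.4 -1.  -0.8]
 shift mm [ 3.4 -0.1  1.1]
  turn -0.07  q6 est +-: 1.1 0.71
  turn 179.93  q6 est +-: 4.24 -2.43
  turn -180.07  q6 est +-: -2.04 3.85
```

View pics/s6.png

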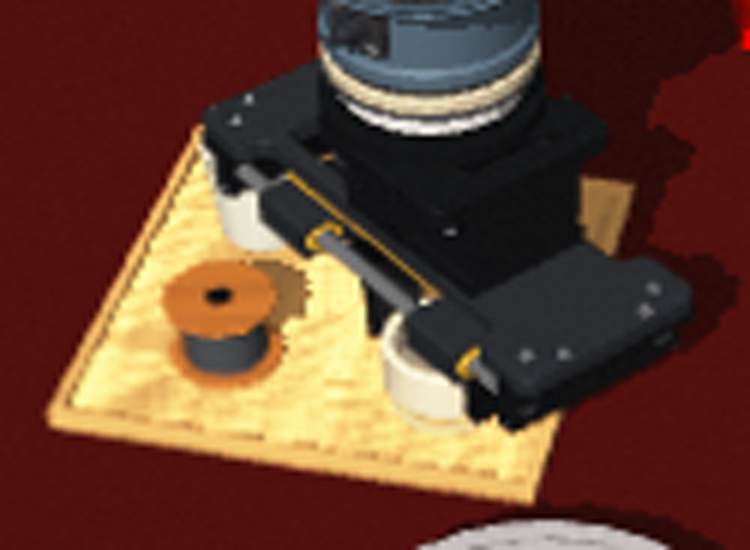

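Call:
move_arm --pt "0.6 1 0 0 0" --pt "0.6 2 0 0 0" --pt "0.6 3 0 0 0" --pt "0.6 3.5 0 0 0" --pt "0.6 3.5 0 0 0"

```text
time: 8.23
position: [0.5442, 0.1762, 0.0382]
tool_rot: [0.654, 0.27, -0.653, 0.27]
ft_force: [-3.0, -1.0, 11.0]
grip_width: 0.049
```

Run:
```python
from h import *
plan(.5435,.1755,.037,np.radians(135))
```

```text
t 8.23 pos [0.5442 0.1762 0.0382] toolx [ 7.e-04  1.e-04 -1.e+00] jawyaw -45.08 q1,q6 [0.12 0.9 ] w 49.0 F [-3. -1. 11.]
 shift mm [ 1.2 -0.   1. ]
  turn -0.08  q6 est +-: 1.1 0.71
  turn 179.92  q6 est +-: 4.24 -2.43
  turn -180.08  q6 est +-: -2.04 3.85
```

Call:
move_arm --pt "0.6 -1 0 0 0" --pt "-0.3 -1 0 0 0" --pt "-0.4 -1 0 0 0" --pt "-0.4 -1 0 0 0" --pt "-0.4 -1 0 0 0" --pt "-0.4 -1 0 0 0"

```text
time: 8.73
position: [0.544, 0.176, 0.0372]
tool_rot: [-0.653, -0.27, 0.654, -0.27]
ft_force: [0.4, 0.4, -0.3]
grip_width: 0.0604
```

Call:
move_arm --pt "-0.4 -3 0 0 0" --pt "-0.4 -10 0 0 0" --pt "-0.4 -25 0 0 0" --pt "-0.4 -50 0 0 0" --pt "-0.4 -80 0 0 0" --pt "-0.4 -115 0 0 0" --pt "-0.4 -150 0 0 0" --pt "-0.4 -160 0 0 0"

```text
time: 9.4
position: [0.5469, 0.1766, 0.2034]
tool_rot: [0.657, 0.269, -0.65, 0.271]
ft_force: [0.8, 1.0, 0.6]
grip_width: 0.0608
```

Run:
```python
from h import *
plan(.5868,-.124,.20,1.945+np.pi/2)
r=wfit(['dish'],'x.png') if False else None
s=robot.camera('top')
save({'image':cv2.resize(s['image'][140:260,170:380],None,fx=3.8,fy=3.8,interpolation=cv2.INTER_CUBIC)},'t7.png')
c=robot.camera('wrist'); save(c,'w7.png')
```

```text
t 9.4 pos [0.5469 0.1766 0.2034] toolx [ 0.0103  0.0013 -0.9999] jawyaw -45.07 q1,q6 [0.12 0.9 ] w 60.8 F [0.8 1.  0.6]
 shift mm [  3.5 240.9 184.1]
  turn -66.51  q6 est +-: -0.58 2.39
  turn 113.49  q6 est +-: 2.56 -0.75
  turn -246.51  q6 est +-: -3.72 5.53
```

View pics/w7.png

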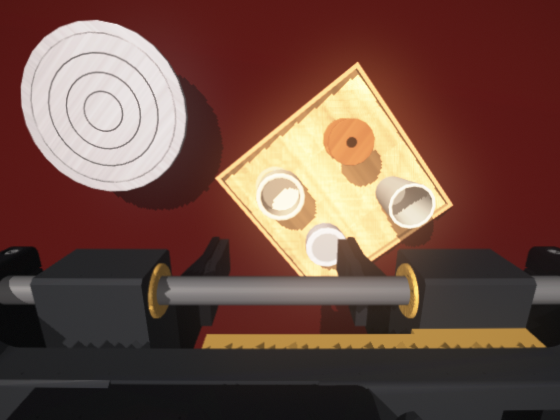

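Call:
move_arm --pt "-1 0 20 15 -7" --pt "-1 0 50 38 -14" --pt "-1 0 90 69 -21" --pt "-1 0 130 99 -28" --pt "-1 0 170 130 -35" --pt "-1 0 205 157 -42" --pt "-1 0 230 176 -49" --pt "-1 0 241 184 -56"

```text
time: 10.17
position: [0.5815, -0.1191, 0.1951]
tool_rot: [0.457, 0.541, -0.458, 0.538]
ft_force: [0.4, 0.4, -0.6]
grip_width: 0.0868
```

Run:
```python
from h import *
plan(.5868,-.124,.15,1.945+np.pi/2)
```

```text
t 10.17 pos [ 0.5815 -0.1191  0.1951] toolx [-0.0044  0.0019 -1.    ] jawyaw 9.4 q1,q6 [-0.39 -0.55] w 86.8 F [ 0.4  0.4 -0.6]
 shift mm [45.1  4.6  5.8]
  turn -12.04  q6 est +-: -0.58 -0.53
  turn 167.96  q6 est +-: 2.56 -3.67
  turn -192.04  q6 est +-: -3.72 2.62
```

Call:
move_arm --pt "-1 0 3 5 -6" --pt "-1 0 3 5 -12" --pt "-1 0 3 5 -12" --pt "-1 0 3 5 -12"

```text
time: 10.5
position: [0.5855, -0.122, 0.1955]
tool_rot: [0.401, 0.584, -0.401, 0.581]
ft_force: [0.2, -1.1, -0.3]
grip_width: 0.0869
```

Run:
```python
from h import *
r=wfit(['board','honeycomb','charcoal'],'wf8.png')
b=r['board']
plan(b[0],b[1],.150,b[2]+np.pi/2)
```

```text
board 0 0.96 [248.6, 149.8, 311.6, 260.1]
board [ 0.5863 -0.1255  1.9439] 0.012
board [ 0.5863 -0.1255  1.944   0.0501] 0.012
    honeycomb 0 0.86 [230.9, 177.8, 327.4, 232.0]
honeycomb [ 0.5838 -0.1298  0.3636] 0.013
honeycomb [ 0.5837 -0.1298  0.365   0.0306] 0.012
    charcoal 0 0.94 [8.9, 49.1, 171.2, 139.2]
    charcoal 1 0.73 [216.0, 165.2, 356.1, 242.5]
    charcoal 2 0.56 [304.8, 314.8, 390.8, 332.8]
charcoal [ 0.381  -0.0991  0.1889] 0.031
charcoal [ 0.3817 -0.099   0.1921  0.0012] 0.03
t 10.7 pos [ 0.5865 -0.1214  0.197 ] toolx [-1.1e-03  4.0e-04 -1.0e+00] jawyaw 21.06 q1,q6 [-0.39 -0.76] w 86.7 F [-0.2 -0.6 -0. ]
 shift mm [47.  -1.5  3.8]
  turn -0.32  q6 est +-: -0.58 -0.93
  turn 179.68  q6 est +-: 2.56 -4.07
  turn -180.32  q6 est +-: -3.73 2.21
```

View pics/wf8.png

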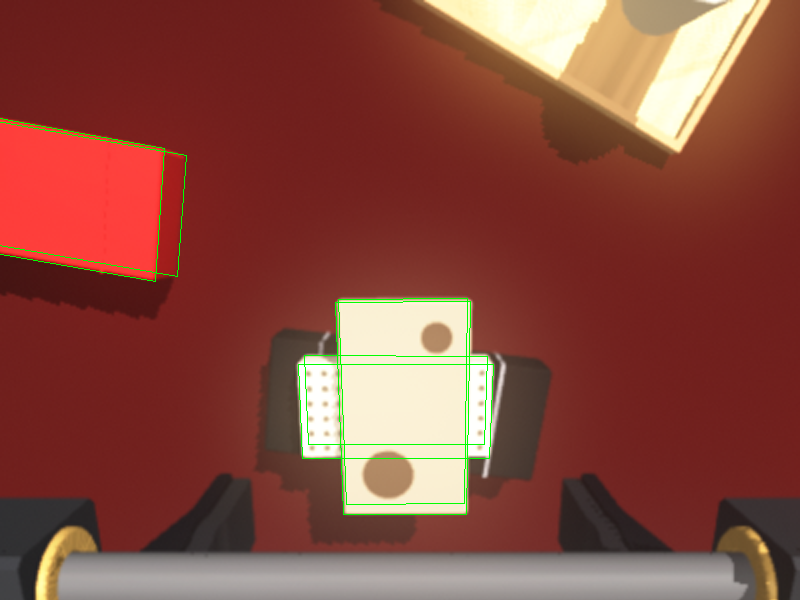

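Call:
move_arm --pt "-1 20 -1.5 3.8 0" --pt "-1 50 -1.5 3.8 0" --pt "-1 75 -1.5 3.8 0" --pt "-1 95 -1.5 3.8 0" --pt "-1 107 -1.5 3.8 0" --pt "-1 112 -1.5 3.8 0" --pt "-1 112 -1.5 3.8 0"

```text
time: 11.28
position: [0.5864, -0.1258, 0.0846]
tool_rot: [0.4, 0.584, -0.4, 0.582]
ft_force: [0.0, -0.6, 0.4]
grip_width: 0.0872
```

Run:
```python
from h import *
c=robot.camera('wrist'); save(c,'w9.png')
plan(.5863,-.1255,.078,1.944+np.pi/2)
```

```text
t 11.33 pos [ 0.5871 -0.1262  0.0856] toolx [ 1.e-04 -1.e-04 -1.e+00] jawyaw 21.08 q1,q6 [-0.4  -0.77] w 87.1 F [ 0.1 -0.1 -0.2]
 shift mm [ 7.6 -0.5 -0.9]
  turn -0.3  q6 est +-: -0.58 -0.95
  turn 179.7  q6 est +-: 2.56 -4.09
  turn -180.3  q6 est +-: -3.73 2.19
```

View pics/w9.png

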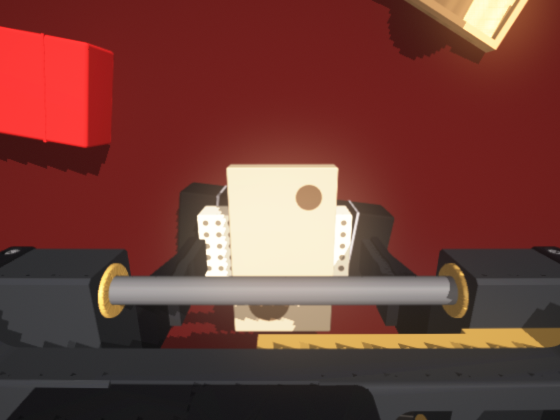

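Board is centred between the fingers (columns 228–337, jaw centre 283). Go down the last bit and close, waiting long enough this time.

Call:
move_arm --pt "-1 4 -0.5 -0.5 0" --pt "-1 7.3 -0.5 -0.5 0" --pt "-1 7.3 -0.5 -0.5 0" --pt "0.4 7.3 -0.5 -0.5 0" --pt "0.4 7.3 -0.5 -0.5 0" --pt "0.4 7.3 -0.5 -0.5 0" --pt "0.4 7.3 -0.5 -0.5 0" --pt "0.4 7.3 -0.5 -0.5 0" --newtons 15

```text
time: 12.0
position: [0.5862, -0.1261, 0.0783]
tool_rot: [0.4, 0.583, -0.4, 0.583]
ft_force: [0.5, -0.3, -0.1]
grip_width: 0.0611
```

Call:
move_arm --pt "0.4 0 0 0 0" --pt "0.4 0 0 0 0" --pt "0.4 0 0 0 0"

```text
time: 12.25
position: [0.5862, -0.1261, 0.0782]
tool_rot: [0.4, 0.583, -0.4, 0.583]
ft_force: [0.2, -0.5, 0.5]
grip_width: 0.0578
```

Call:
move_arm --pt "0.5 -1 0 0 0" --pt "0.5 -4 0 0 0" --pt "0.5 -12 0 0 0" --pt "0.5 -28 0 0 0" --pt "0.5 -48 0 0 0" --pt "0.5 -68 0 0 0" --pt "0.5 -82 0 0 0" --pt "0.5 -86 0 0 0"

```text
time: 12.92
position: [0.5877, -0.1266, 0.1674]
tool_rot: [0.401, 0.581, -0.4, 0.585]
ft_force: [0.3, 0.3, -0.9]
grip_width: 0.0575
```

Run:
```python
from h import *
c=robot.camera('wrist'); save(c,'w10.png')
s=robot.camera('side'); save({'image':cv2.resize(s['image'][100:220,200:340],None,fx=5,fy=5)},'s10.png')
plan(.4902,.3488,.164,.374)
```

```text
t 13.02 pos [ 0.5867 -0.1263  0.1654] toolx [ 0.0024 -0.001  -1.    ] jawyaw 21.07 q1,q6 [-0.4  -0.77] w 57.9 F [-0.1  0.2 -0.8]
 shift mm [   0.7   80.7 -478. ]
  turn -0.36  q6 est +-: 0.24 -1.78
  turn 179.64  q6 est +-: 3.39 -4.92
  turn -180.36  q6 est +-: -2.9 1.37
```

View pics/w10.png

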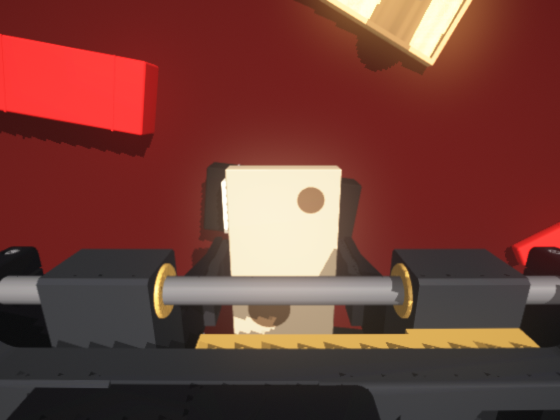

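View pics/s10.png

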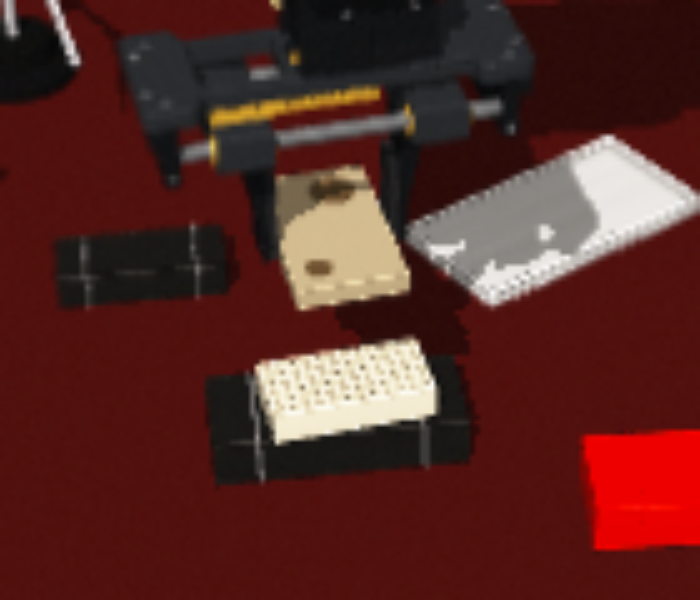

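Call:
move_arm --pt "0.5 0 2 -12 0" --pt "0.5 0 7 -40 0" --pt "0.5 0 13 -78 0" --pt "0.5 0 20 -118 0" --pt "0.5 0 27 -158 0" --pt "0.5 0 34 -198 0" --pt "0.5 0 41 -238 0" --pt "0.5 0 47 -278 0"

```text
time: 13.68
position: [0.5279, 0.1526, 0.1628]
tool_rot: [0.4, 0.584, -0.401, 0.582]
ft_force: [0.6, 0.6, -1.0]
grip_width: 0.0578
```

Call:
move_arm --pt "0.5 0 7 -40 0" --pt "0.5 0 13 -78 0" --pt "0.5 0 19 -115 0" --pt "0.5 0 25 -148 0" --pt "0.5 0 30 -175 0" --pt "0.5 0 33 -194 0" --pt "0.5 0 33.5 -200 0" --pt "0.5 0 33.5 -200 0"

```text
time: 14.35
position: [0.4874, 0.3503, 0.1628]
tool_rot: [0.398, 0.584, -0.4, 0.583]
ft_force: [-0.4, -0.8, -1.1]
grip_width: 0.0578
```

Run:
```python
from h import *
c=robot.camera('wrist'); save(c,'w11.png')
plan(.4902,.3488,.078,.374)
```

```text
t 14.4 pos [0.488 0.349 0.163] toolx [-0.0025 -0.0016 -1.    ] jawyaw 21.17 q1,q6 [0.43 0.07] w 57.8 F [-0.1 -0.9 -0.9]
 shift mm [84.9  2.2  0.9]
  turn -0.26  q6 est +-: 0.24 -0.11
  turn 179.74  q6 est +-: 3.39 -3.25
  turn -180.26  q6 est +-: -2.9 3.03
```

View pics/w11.png

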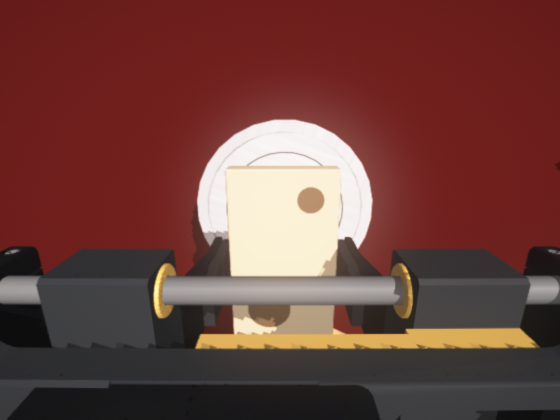

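Call:
move_arm --pt "0.5 12 2 0.5 0" --pt "0.5 32 2 0.5 0" --pt "0.5 52 2 0.5 0" --pt "0.5 68 2 0.5 0" --pt "0.5 78 2 0.5 0" --pt "0.5 83 2 0.5 0" --pt "0.5 85 2 0.5 0" --pt "0.5 85 2 0.5 0"

```text
time: 15.07
position: [0.4919, 0.3486, 0.0789]
tool_rot: [0.4, 0.583, -0.401, 0.583]
ft_force: [0.2, 1.1, -1.7]
grip_width: 0.0578
```

Call:
move_arm --pt "0.5 1 0 0 0" --pt "0.5 2 0 0 0" --pt "0.5 3 0 0 0" --pt "0.5 4 0 0 0" --pt "0.5 4.5 0 0 0" --pt "0.5 4.5 0 0 0"

```text
time: 15.57
position: [0.4915, 0.3493, 0.0747]
tool_rot: [0.4, 0.583, -0.4, 0.583]
ft_force: [-0.3, -0.8, -1.9]
grip_width: 0.058
```

Call:
move_arm --pt "0.5 0.7 0 0 0" --pt "0.5 1.3 0 0 0" --pt "0.5 2 0 0 0" --pt "0.5 2 0 0 0"

```text
time: 15.9
position: [0.4914, 0.3491, 0.0725]
tool_rot: [0.4, 0.583, -0.4, 0.583]
ft_force: [-1.0, 0.4, -0.3]
grip_width: 0.0577
```

Call:
move_arm --pt "0.5 0.6 0 0 0" --pt "0.5 1.2 0 0 0" --pt "0.5 1.2 0 0 0"

```text
time: 16.15
position: [0.4915, 0.3492, 0.0722]
tool_rot: [0.4, 0.583, -0.4, 0.583]
ft_force: [-0.1, -0.9, 4.9]
grip_width: 0.0577
```

Call:
move_arm --pt "0.5 -0.5 0 0 0" --pt "-0.6 -0.5 0 0 0" --pt "-0.7 -0.5 0 0 0" --pt "-0.7 -0.5 0 0 0" --pt "-0.7 -0.5 0 0 0" --pt "-0.7 -0.5 0 0 0" --pt "-0.7 -0.5 0 0 0"

```text
time: 16.73
position: [0.4916, 0.3492, 0.0719]
tool_rot: [0.4, 0.583, -0.4, 0.583]
ft_force: [0.2, 0.1, -0.3]
grip_width: 0.0739
```

Call:
move_arm --pt "-0.7 -5 0 0 0" --pt "-0.7 -20 0 0 0" --pt "-0.7 -45 0 0 0" --pt "-0.7 -75 0 0 0" --pt "-0.7 -100 0 0 0" --pt "-0.7 -117 0 0 0" --pt "-0.7 -120 0 0 0" --pt "-0.7 -120 0 0 0"

```text
time: 17.4
position: [0.4922, 0.3495, 0.1935]
tool_rot: [0.401, 0.582, -0.399, 0.584]
ft_force: [0.3, 0.0, 0.1]
grip_width: 0.0737
```

Run:
```python
from h import *
BASEZ['board']=.044
r=wfit(['board','turntable'],'wf12.png')
plan(.5838,-.1298,.19,.3636+np.pi/2)
```

```text
board 0 0.8 [248.4, 142.1, 311.5, 254.0]
board [ 0.4922  0.3499 -1.205 ] 0.013
board [0.4921 0.3499 1.9381 0.0439] 0.013
    turntable 0 0.74 [202.3, 116.6, 355.1, 270.2]
turntable [0.4898 0.3481 0.0662] 0.011
turntable [ 0.4899  0.3479  0.1158 -0.0012] 0.008
t 17.55 pos [0.4905 0.3487 0.1905] toolx [-0.0028 -0.0013 -1.    ] jawyaw 21.06 q1,q6 [0.43 0.06] w 74.0 F [-0.8  0.7 -0.4]
 shift mm [  0.8 -84.9 480. ]
  turn -89.77  q6 est +-: -2.15 2.28
  turn 90.23  q6 est +-: 0.99 -0.86
  turn -269.77  q6 est +-: -5.29 5.42
```

View pics/wf12.png

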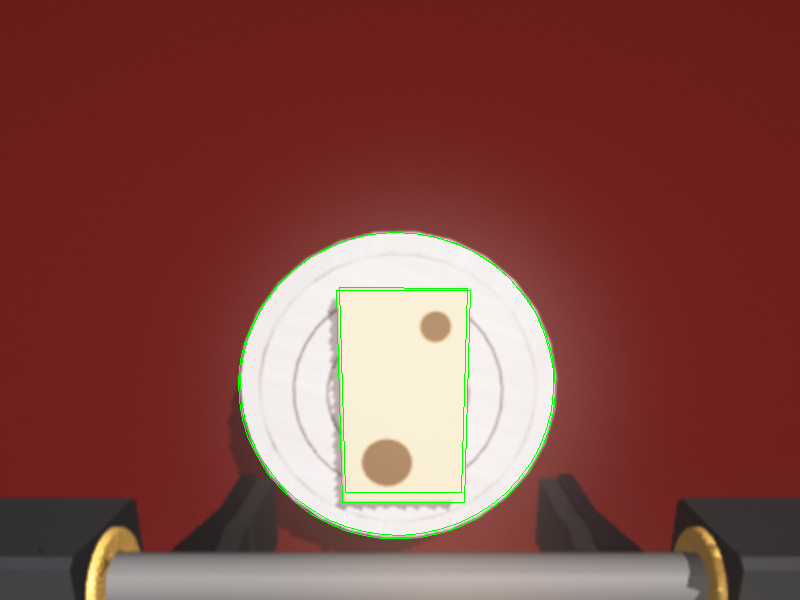

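Call:
move_arm --pt "-1 0 -3 15 6" --pt "-1 0 -9 50 12" --pt "-1 0 -16 90 18" --pt "-1 0 -23 130 24" --pt "-1 0 -30 170 30" --pt "-1 0 -37 210 36" --pt "-1 0 -44 250 42" --pt "-1 0 -50 285 48"

```text
time: 18.22
position: [0.5466, 0.0628, 0.1903]
tool_rot: [-0.603, -0.369, 0.605, -0.367]
ft_force: [0.3, 0.1, 0.2]
grip_width: 0.0868
```

Run:
```python
from h import *
plan(.5838,-.1298,.19,.3636+np.pi/2)
```

```text
t 18.22 pos [0.5466 0.0628 0.1903] toolx [-0.0033 -0.     -1.    ] jawyaw -27.27 q1,q6 [-0.09  0.39] w 86.8 F [0.3 0.1 0.2]
 shift mm [  0.2 121.3 154.1]
  turn 41.89  q6 est +-: 0.99 -0.21
  turn 221.89  q6 est +-: 4.13 -3.35
  turn -138.11  q6 est +-: -2.15 2.93
```

Call:
move_arm --pt "-1 0 25 31 7" --pt "-1 0 50 63 14" --pt "-1 0 75 95 21" --pt "-1 0 97 124 28" --pt "-1 0 113 143 35" --pt "-1 0 121 154 42" --pt "-1 0 121 154 42" --pt "-1 0 121 154 42"

```text
time: 18.88
position: [0.5844, -0.127, 0.1903]
tool_rot: [-0.694, -0.131, 0.696, -0.129]
ft_force: [-0.4, 0.4, -0.7]
grip_width: 0.0872
```

Run:
```python
from h import *
r=wfit(['honeycomb','charcoal'],'wf13.png',pick={'charcoal':0})
b=r['honeycomb']
plan(b[0],b[1],.065,b[2]+np.pi/2)
```

```text
honeycomb 0 0.71 [260.5, 148.7, 309.9, 249.6]
    honeycomb 1 0.33 [28.2, 129.9, 85.8, 177.8]
honeycomb [ 0.5827 -0.1294  3.5045] 0.022
honeycomb [ 0.5827 -0.1293  0.3616  0.0307] 0.021
    charcoal 0 0.97 [257.0, 117.5, 327.9, 258.6]
    charcoal 1 0.71 [433.6, 48.1, 517.7, 167.6]
    charcoal 2 0.66 [171.5, 305.1, 230.3, 346.2]
charcoal [ 0.5898 -0.1329  0.249 ] 0.024
charcoal [ 5.8990e-01 -1.3290e-01  3.3911e+00  6.0000e-04] 0.023
t 19.03 pos [ 0.5845 -0.1252  0.1911] toolx [-0.0022  0.0013 -1.    ] jawyaw -68.75 q1,q6 [-0.4  0.8] w 86.8 F [-0.2 -0.4  0. ]
 shift mm [126.1   3.5   3.1]
  turn 0.46  q6 est +-: 0.99 0.61
  turn 180.46  q6 est +-: 4.13 -2.53
  turn -179.54  q6 est +-: -2.15 3.76
```

View pics/wf13.png

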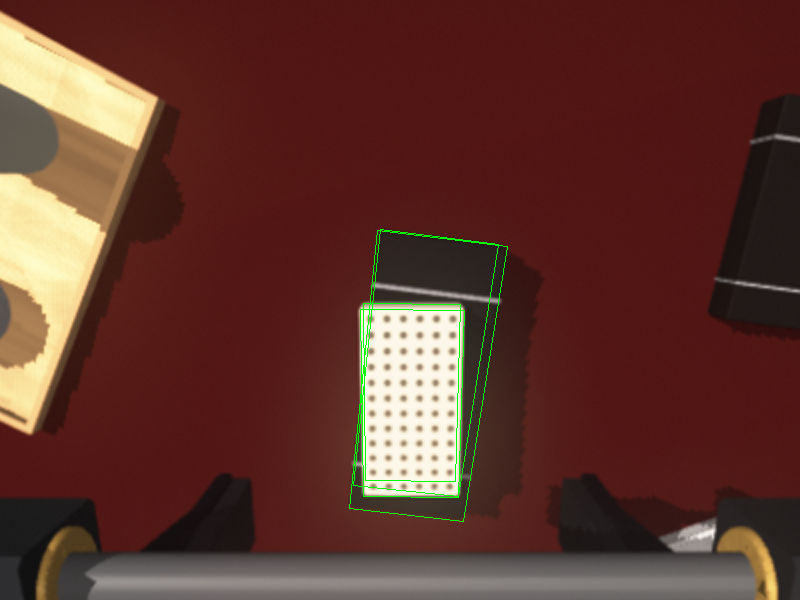

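Call:
move_arm --pt "-1 20 3.5 3 0.5" --pt "-1 50 3.5 3 0.5" --pt "-1 80 3.5 3 0.5" --pt "-1 105 3.5 3 0.5" --pt "-1 122 3.5 3 0.5" --pt "-1 129 3.5 3 0.5" --pt "-1 130.5 3.5 3 0.5" --pt "-1 130.5 3.5 3 0.5"

```text
time: 19.7
position: [0.584, -0.1304, 0.0616]
tool_rot: [-0.696, -0.127, 0.696, -0.127]
ft_force: [-0.0, -0.4, -0.5]
grip_width: 0.0872
```

Run:
```python
from h import *
c=robot.camera('wrist'); save(c,'w14.png')
plan(.583,-.1294,.060,.3625+np.pi/2)
```

```text
t 19.75 pos [ 0.5846 -0.1308  0.0624] toolx [ 1.5e-03 -6.0e-04 -1.0e+00] jawyaw -69.36 q1,q6 [-0.41  0.8 ] w 86.6 F [ 0.  -0.3  0.7]
 shift mm [ 2.4 -1.9  1. ]
  turn -0.13  q6 est +-: 0.99 0.62
  turn 179.87  q6 est +-: 4.13 -2.52
  turn -180.13  q6 est +-: -2.15 3.76
```

View pics/w14.png

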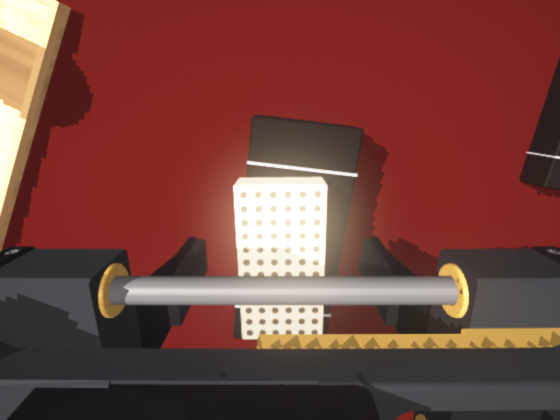

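Call:
move_arm --pt "-1 1.5 -1.2 1 0" --pt "-1 1.5 -1.2 1 0" --pt "0.6 1.5 -1.2 1 0" --pt "0.6 1.5 -1.2 1 0" --pt "0.6 1.5 -1.2 1 0" --pt "0.6 1.5 -1.2 1 0" --pt "0.6 1.5 -1.2 1 0" --pt "0.6 1.5 -1.2 1 0"

```text
time: 20.42
position: [0.5825, -0.1305, 0.06]
tool_rot: [-0.696, -0.126, 0.696, -0.126]
ft_force: [0.4, 0.3, 0.2]
grip_width: 0.055
```

Call:
move_arm --pt "0.7 0 0 0 0" --pt "0.7 0 0 0 0" --pt "0.7 0 0 0 0" --pt "0.7 0 0 0 0" --pt "0.7 0 0 0 0"

```text
time: 20.83
position: [0.5825, -0.1304, 0.0599]
tool_rot: [-0.696, -0.126, 0.696, -0.126]
ft_force: [0.5, -1.1, -0.7]
grip_width: 0.0456
```

Call:
move_arm --pt "0.7 -1 0 0 0" --pt "0.7 -4 0 0 0" --pt "0.7 -12 0 0 0" --pt "0.7 -30 0 0 0" --pt "0.7 -55 0 0 0" --pt "0.7 -85 0 0 0" --pt "0.7 -108 0 0 0" --pt "0.7 -120 0 0 0"

```text
time: 21.5
position: [0.584, -0.131, 0.1839]
tool_rot: [0.697, 0.125, -0.694, 0.127]
ft_force: [0.6, -0.7, -1.5]
grip_width: 0.0457
```

Run:
```python
from h import *
plan(.492,.3497,.18,1.938-np.pi/2)
c=robot.camera('wrist'); save(c,'w15.png')
```

```text
t 21.5 pos [ 0.584  -0.131   0.1839] toolx [ 0.0054 -0.0023 -1.    ] jawyaw -69.43 q1,q6 [-0.41  0.8 ] w 45.7 F [ 0.6 -0.7 -1.5]
 shift mm [   2.3 -482.4  -82.7]
  turn 89.53  q6 est +-: 3.39 -1.78
  turn 269.53  q6 est +-: 6.53 -4.92
  turn -90.47  q6 est +-: 0.25 1.36
```

View pics/w15.png

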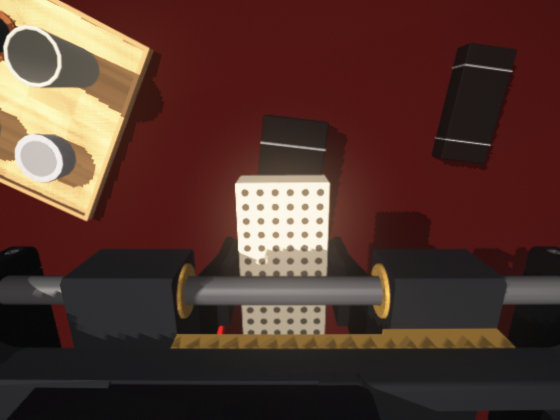

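Call:
move_arm --pt "0.7 0 -12 -2 -5" --pt "0.7 0 -40 -7 -11" --pt "0.7 0 -78 -13 -17" --pt "0.7 0 -118 -20 -23" --pt "0.7 0 -158 -27 -29" --pt "0.7 0 -198 -34 -35" --pt "0.7 0 -238 -41 -41" --pt "0.7 0 -275 -47 -47"

```text
time: 22.22
position: [0.5287, 0.1456, 0.1797]
tool_rot: [-0.586, -0.395, 0.587, -0.394]
ft_force: [0.7, -0.3, -1.4]
grip_width: 0.0458
```

Run:
```python
from h import *
plan(.492,.3497,.18,1.938-np.pi/2)
```

```text
t 22.22 pos [0.5287 0.1456 0.1797] toolx [-8.e-04  2.e-04 -1.e+00] jawyaw -22.14 q1,q6 [0.06 0.45] w 45.8 F [ 0.7 -0.3 -1.4]
 shift mm [  -0.2 -110.9 -175.2]
  turn -43.17  q6 est +-: 0.25 0.65
  turn 136.83  q6 est +-: 3.39 -2.49
  turn -223.17  q6 est +-: -2.89 3.79
```

Call:
move_arm --pt "0.7 0 -21 -34 -6" --pt "0.7 0 -42 -67 -12" --pt "0.7 0 -62 -98 -18" --pt "0.7 0 -79 -125 -24" --pt "0.7 0 -94 -148 -30" --pt "0.7 0 -105 -166 -36" --pt "0.7 0 -111 -175 -42" --pt "0.7 0 -111 -175 -43.2"

```text
time: 22.88
position: [0.4929, 0.35, 0.1796]
tool_rot: [0.4, 0.583, -0.4, 0.583]
ft_force: [-0.3, -0.6, -1.8]
grip_width: 0.0461
```

Call:
move_arm --pt "0.7 0 0 0 0" --pt "0.7 0 0 0 0"

```text
time: 23.05
position: [0.4939, 0.3468, 0.1796]
tool_rot: [0.402, 0.581, -0.403, 0.581]
ft_force: [-0.6, -1.1, -1.8]
grip_width: 0.0458
```

Run:
```python
from h import *
c=robot.camera('wrist'); save(c,'w16.png')
plan(.492,.3497,.092,1.938-np.pi/2)
```

```text
t 23.1 pos [0.4941 0.3465 0.1797] toolx [-7.e-04 -7.e-04 -1.e+00] jawyaw 20.6 q1,q6 [0.43 0.07] w 45.7 F [-0.7 -0.  -0.9]
 shift mm [87.7 -0.8 -3.8]
  turn -0.44  q6 est +-: 0.25 -0.12
  turn 179.56  q6 est +-: 3.39 -3.26
  turn -180.44  q6 est +-: -2.89 3.03
```

View pics/w16.png

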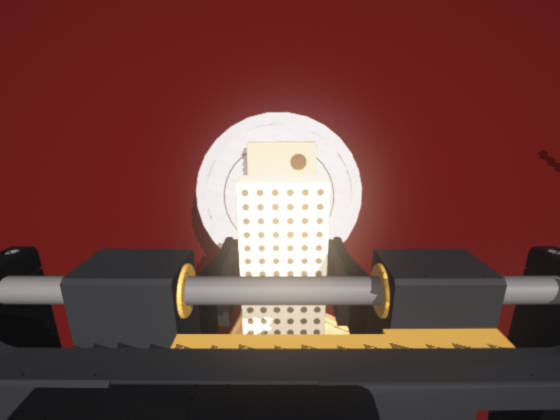

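Call:
move_arm --pt "0.7 12 -0.8 -3.8 -0.4" --pt "0.7 32 -0.8 -3.8 -0.4" --pt "0.7 52 -0.8 -3.8 -0.4" --pt "0.7 68 -0.8 -3.8 -0.4" --pt "0.7 78 -0.8 -3.8 -0.4" --pt "0.7 83 -0.8 -3.8 -0.4" --pt "0.7 86 -0.8 -3.8 -0.4" --pt "0.7 86 -0.8 -3.8 -0.4"

```text
time: 23.77
position: [0.4923, 0.3505, 0.0939]
tool_rot: [0.4, 0.583, -0.4, 0.583]
ft_force: [-0.6, -0.3, -0.6]
grip_width: 0.0461
```

Call:
move_arm --pt "0.7 0 0 0 0" --pt "0.7 1 0 0 0" --pt "0.7 2 0 0 0" --pt "0.7 3 0 0 0" --pt "0.7 4 0 0 0" --pt "0.7 4 0 0 0"

```text
time: 24.27
position: [0.4919, 0.351, 0.0899]
tool_rot: [0.4, 0.583, -0.4, 0.583]
ft_force: [-0.6, -0.2, -1.1]
grip_width: 0.0458
```

Run:
```python
from h import *
c=robot.camera('wrist'); save(c,'w17.png')
plan(.492,.3497,.086,1.938-np.pi/2)
```

```text
t 24.32 pos [0.4919 0.351  0.09  ] toolx [-0.e+00 -1.e-04 -1.e+00] jawyaw 21.17 q1,q6 [0.43 0.07] w 45.8 F [-0.2 -0.7 -1.2]
 shift mm [ 4.  -0.4  1.2]
  turn 0.13  q6 est +-: 0.25 -0.12
  turn 180.13  q6 est +-: 3.39 -3.26
  turn -179.87  q6 est +-: -2.89 3.02
```

View pics/w17.png

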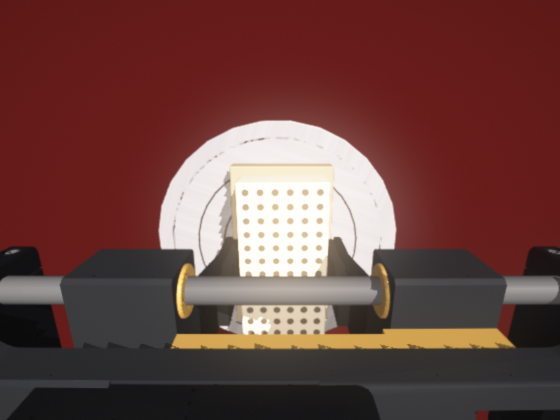

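Call:
move_arm --pt "0.7 1 0 1 0" --pt "0.7 2 0 1 0" --pt "0.7 3 0 1 0" --pt "0.7 3 0 1 0"

```text
time: 24.65
position: [0.4923, 0.3499, 0.0867]
tool_rot: [0.4, 0.583, -0.4, 0.583]
ft_force: [0.4, 0.2, -1.0]
grip_width: 0.0458
```

Call:
move_arm --pt "0.7 0.5 0 0 0" --pt "0.7 1 0 0 0" --pt "0.7 1 0 0 0"

```text
time: 24.9
position: [0.4924, 0.35, 0.0859]
tool_rot: [0.4, 0.583, -0.4, 0.583]
ft_force: [-0.3, 0.2, -1.6]
grip_width: 0.0456
```

Call:
move_arm --pt "0.7 0.7 0 0 0" --pt "0.7 1.3 0 0 0" --pt "0.7 1.3 0 0 0"

```text
time: 25.15
position: [0.4924, 0.35, 0.0859]
tool_rot: [0.4, 0.583, -0.4, 0.583]
ft_force: [-1.3, -0.5, 5.7]
grip_width: 0.0461
```

Contact (5.7 N). Release and retreat.

Call:
move_arm --pt "0.7 -0.7 0 0 0" --pt "-0.3 -0.7 0 0 0" --pt "-0.4 -0.7 0 0 0" --pt "-0.4 -0.7 0 0 0" --pt "-0.4 -0.7 0 0 0" --pt "-0.4 -0.7 0 0 0" --pt "-0.4 -0.7 0 0 0"

```text
time: 25.73
position: [0.4924, 0.35, 0.0853]
tool_rot: [0.4, 0.583, -0.4, 0.583]
ft_force: [0.1, -0.0, -0.1]
grip_width: 0.061
```

Call:
move_arm --pt "-0.4 -5 0 0 0" --pt "-0.4 -20 0 0 0" --pt "-0.4 -45 0 0 0" --pt "-0.4 -75 0 0 0" --pt "-0.4 -95 0 0 0" --pt "-0.4 -105 0 0 0" --pt "-0.4 -105 0 0 0"

```text
time: 26.32
position: [0.4938, 0.3508, 0.1932]
tool_rot: [0.401, 0.582, -0.398, 0.584]
ft_force: [-0.7, -0.5, -0.2]
grip_width: 0.0609
```

Run:
```python
from h import *
BASEZ['board']=.044;BASEZ['honeycomb']=.056
r=wfit(['board','honeycomb','turntable'],'wf18.png')
plan(.5899,-.1325,.19,.245-np.pi/2)
```

```text
board 0 0.6 [247.2, 146.9, 308.9, 254.3]
board [0.4923 0.3497 1.9392] 0.015
board [0.4924 0.3496 1.9393 0.0433] 0.015
    honeycomb 0 0.76 [251.9, 155.3, 307.0, 258.0]
honeycomb [0.4933 0.3503 1.9464] 0.019
honeycomb [0.4934 0.35   1.9416 0.0544] 0.018
turntable none
t 26.52 pos [0.4913 0.3494 0.1887] toolx [-0.0031 -0.0015 -1.    ] jawyaw 21.16 q1,q6 [0.43 0.06] w 60.7 F [-0.4  0.6  0.2]
 shift mm [ -0.9 -82.1 485. ]
  turn -82.87  q6 est +-: -2.04 2.16
  turn 97.13  q6 est +-: 1.1 -0.98
  turn -262.87  q6 est +-: -5.18 5.31
```

View pics/wf18.png

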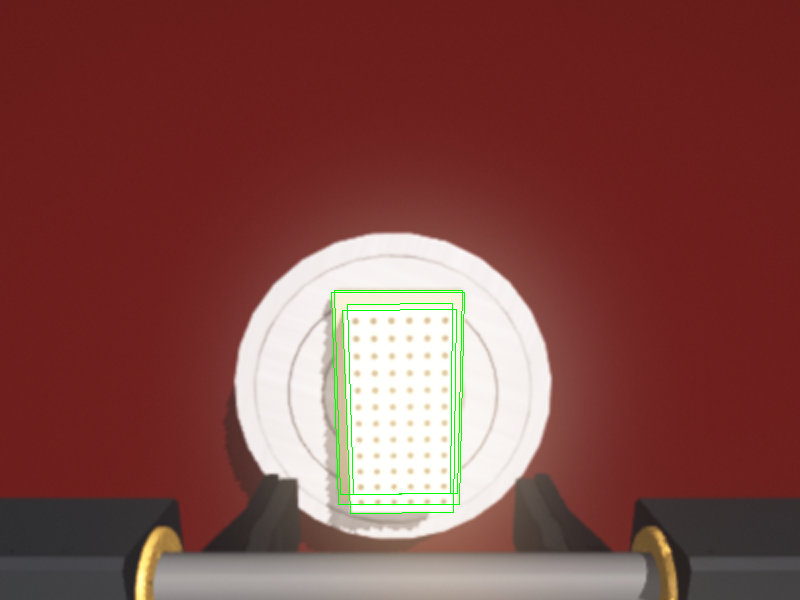

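Call:
move_arm --pt "-1 0 -3 15 6" --pt "-1 0 -9 50 12" --pt "-1 0 -16 90 18" --pt "-1 0 -23 130 24" --pt "-1 0 -30 170 30" --pt "-1 0 -37 210 37" --pt "-1 0 -44 250 44" --pt "-1 0 -50 285 51"

```text
time: 27.18
position: [0.5479, 0.0638, 0.1887]
tool_rot: [-0.612, -0.353, 0.614, -0.352]
ft_force: [0.9, -0.0, 1.1]
grip_width: 0.0869
```

Run:
```python
from h import *
plan(.5899,-.1325,.19,.245-np.pi/2)
```

```text
t 27.18 pos [0.5479 0.0638 0.1887] toolx [-0.0033 -0.     -1.    ] jawyaw -30.22 q1,q6 [-0.09  0.44] w 86.9 F [ 0.9 -0.   1.1]
 shift mm [ -1.4 135.  148.5]
  turn 45.74  q6 est +-: 1.11 -0.22
  turn 225.74  q6 est +-: 4.25 -3.36
  turn -134.26  q6 est +-: -2.04 2.92
```

Call:
move_arm --pt "-1 0 27 30 7" --pt "-1 0 55 61 14" --pt "-1 0 82 90 21" --pt "-1 0 106 117 28" --pt "-1 0 124 137 35" --pt "-1 0 135 148 42" --pt "-1 0 135 148 45.7" --pt "-1 0 135 148 45.7"

```text
time: 27.85
position: [0.5914, -0.1307, 0.1884]
tool_rot: [-0.701, -0.088, 0.703, -0.087]
ft_force: [0.2, 0.1, 0.3]
grip_width: 0.0873
```

Call:
move_arm --pt "-1 0 0 0 0" --pt "-1 0 0 0 0"

```text
time: 28.02
position: [0.5913, -0.1286, 0.1892]
tool_rot: [-0.701, -0.09, 0.702, -0.089]
ft_force: [0.4, -0.2, 0.5]
grip_width: 0.0867
```

Run:
```python
from h import *
r=wfit(['charcoal'],'wf19.png',pick={'charcoal':0})
b=r['charcoal']
plan(b[0],b[1],.040,b[2]-np.pi/2)
```

```text
charcoal 0 0.98 [187.3, 307.4, 245.9, 346.4]
    charcoal 1 0.94 [256.9, 125.1, 323.0, 262.3]
    charcoal 2 0.87 [428.1, 33.5, 500.3, 149.6]
charcoal [ 0.3675 -0.0968  0.0671] 1.438
charcoal [ 0.169  -0.0771  4.6279 -0.3014] 0.346
t 28.12 pos [ 0.5917 -0.1284  0.1899] toolx [-1.2e-03  5.0e-04 -1.0e+00] jawyaw -75.42 q1,q6 [-0.4   0.92] w 86.8 F [0.8 0.8 0.7]
 shift mm [150.1 -86.9 208.9]
  turn 10.74  q6 est +-: 1.25 0.59
  turn 190.74  q6 est +-: 4.39 -2.55
  turn -169.26  q6 est +-: -1.9 3.73
```

View pics/wf19.png

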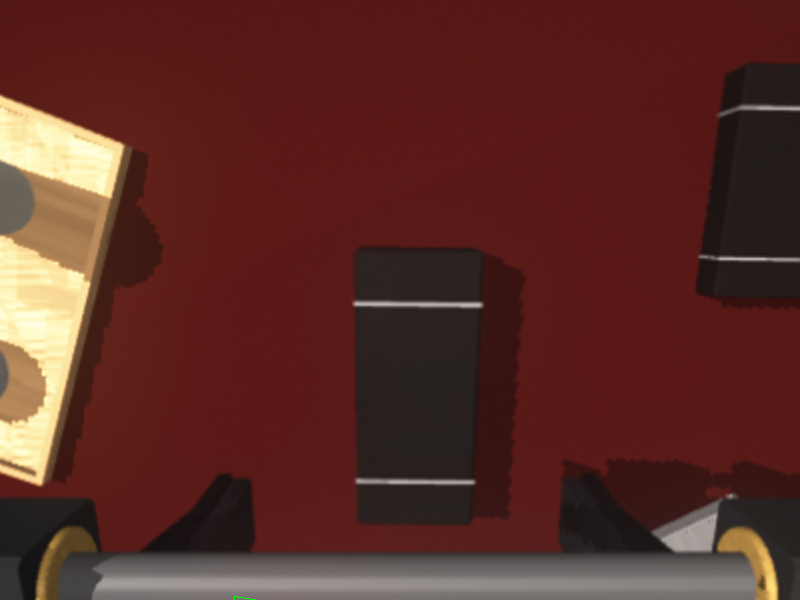

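Run:
```python
from h import *
r=wfit(['charcoal'],'wf20.png',pick={'charcoal':1})
b=r['charcoal']
plan(b[0],b[1],.040,b[2]-np.pi/2)
```

```text
charcoal 0 0.96 [185.5, 302.8, 242.8, 346.3]
    charcoal 1 0.78 [426.2, 29.2, 498.4, 151.0]
    charcoal 2 0.59 [256.4, 123.7, 321.6, 261.4]
charcoal [ 0.7434 -0.2525  0.2154] 0.784
charcoal [ 0.7484 -0.328   0.2342 -0.12  ] 0.017
t 28.22 pos [ 0.592  -0.1286  0.1902] toolx [-4.e-04  2.e-04 -1.e+00] jawyaw -75.44 q1,q6 [-0.4   0.92] w 86.8 F [ 0.8  0.1 -0.2]
 shift mm [ 150.2  158.  -115.5]
  turn 2.22  q6 est +-: 1.03 0.81
  turn 182.22  q6 est +-: 4.17 -2.33
  turn -177.78  q6 est +-: -2.11 3.95
```

Run:
```python
from h import *
o=robot.get_obs(); po=(o['position'],o['tool_rot']); c=robot.camera('wrist')
rs=robot.regions_of(c,'charcoal')
r=min(rs,key=lambda r:abs((r['bbox'][0]+r['bbox'][2])/2-289)+abs((r['bbox'][1]+r['bbox'][3])/2-193))
print(r['bbox'])
for fz in(False,True): print(fit('charcoal',[(c,r['pixels'],po)],[.59,-.1325,.25],fz))
b=fit('charcoal',[(c,r['pixels'],po)],[.59,-.1325,.25])[0]
plan(b[0],b[1],.040,b[2]-np.pi/2)
```

```text
[258.2, 127.1, 321.3, 264.7]
(array([ 0.58989782, -0.13308234,  3.38397821]), np.float64(0.0341744895856281))
(array([ 0.59044334, -0.13286488,  0.24276181,  0.00244646]), np.float64(0.029065016095907448))
t 28.32 pos [ 0.5921 -0.1288  0.1904] toolx [ 0. -0. -1.] jawyaw -75.47 q1,q6 [-0.4   0.92] w 87.1 F [ 0.1 -0.1  0.1]
 shift mm [150.4   3.6   3.2]
  turn 0.64  q6 est +-: 1.11 0.73
  turn 180.64  q6 est +-: 4.25 -2.41
  turn -179.36  q6 est +-: -2.04 3.87
```

Call:
move_arm --pt "-1 20 3.6 3.2 0.6" --pt "-1 55 3.6 3.2 0.6" --pt "-1 90 3.6 3.2 0.6" --pt "-1 118 3.6 3.2 0.6" --pt "-1 138 3.6 3.2 0.6" --pt "-1 148 3.6 3.2 0.6" --pt "-1 150.5 3.6 3.2 0.6" --pt "-1 150.5 3.6 3.2 0.6"

```text
time: 28.98
position: [0.59, -0.1336, 0.0397]
tool_rot: [-0.702, -0.086, 0.702, -0.085]
ft_force: [0.2, 1.1, 0.3]
grip_width: 0.0871
```

Run:
```python
from h import *
c=robot.camera('wrist'); save(c,'w21.png')
plan(.590,-.133,.039,.2425-np.pi/2)
```

```text
t 29.03 pos [ 0.5907 -0.1338  0.0406] toolx [ 1.4e-03 -6.0e-04 -1.0e+00] jawyaw -76.12 q1,q6 [-0.41  0.92] w 86.8 F [0.8 0.5 0.3]
 shift mm [ 1.6 -1.   0.4]
  turn -0.01  q6 est +-: 1.11 0.74
  turn 179.99  q6 est +-: 4.25 -2.41
  turn -180.01  q6 est +-: -2.04 3.88
```

View pics/w21.png

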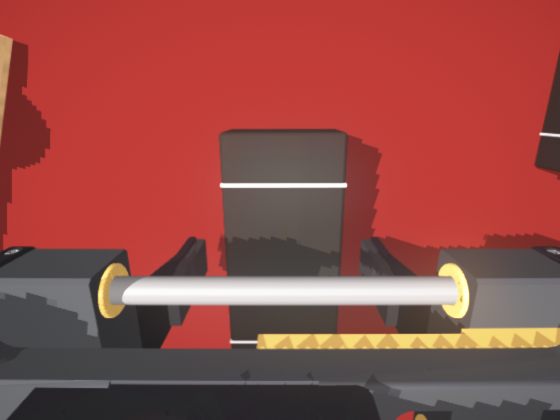

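Call:
move_arm --pt "-1 1 -0.6 0.4 0" --pt "-1 1 -0.6 0.4 0" --pt "0.4 1 -0.6 0.4 0" --pt "0.4 1 -0.6 0.4 0" --pt "0.4 1 -0.6 0.4 0" --pt "0.4 1 -0.6 0.4 0" --pt "0.4 1 -0.6 0.4 0" --pt "0.4 1 -0.6 0.4 0" --newtons 22

```text
time: 29.7
position: [0.5894, -0.1333, 0.039]
tool_rot: [0.702, 0.085, -0.702, 0.085]
ft_force: [0.1, -0.2, 2.0]
grip_width: 0.0597
```

Call:
move_arm --pt "0.5 0 0 0 0" --pt "0.5 0 0 0 0" --pt "0.5 0 0 0 0"

```text
time: 29.95
position: [0.5895, -0.1333, 0.039]
tool_rot: [0.702, 0.085, -0.702, 0.085]
ft_force: [0.2, -0.9, 1.3]
grip_width: 0.06
```

Call:
move_arm --pt "0.5 -1 0 0 0" --pt "0.5 -4 0 0 0" --pt "0.5 -12 0 0 0" --pt "0.5 -30 0 0 0" --pt "0.5 -55 0 0 0" --pt "0.5 -80 0 0 0" --pt "0.5 -96 0 0 0" --pt "0.5 -100 0 0 0"

```text
time: 30.62
position: [0.5912, -0.1338, 0.1425]
tool_rot: [0.704, 0.084, -0.7, 0.087]
ft_force: [0.6, 0.2, -1.4]
grip_width: 0.0595
```

Run:
```python
from h import *
c=robot.camera('wrist'); save(c,'w22.png')
plan(.483,-.3485,.138,.757-np.pi/2)
```

```text
t 30.67 pos [ 0.5908 -0.1337  0.1417] toolx [ 0.0049 -0.002  -1.    ] jawyaw -76.13 q1,q6 [-0.41  0.92] w 60.1 F [ 0.3 -0.1 -1.7]
 shift mm [  3.6 182.7 156.1]
  turn -29.5  q6 est +-: 0.19 1.66
  turn 150.5  q6 est +-: 3.33 -1.49
  turn -209.5  q6 est +-: -2.95 4.8
```

View pics/w22.png

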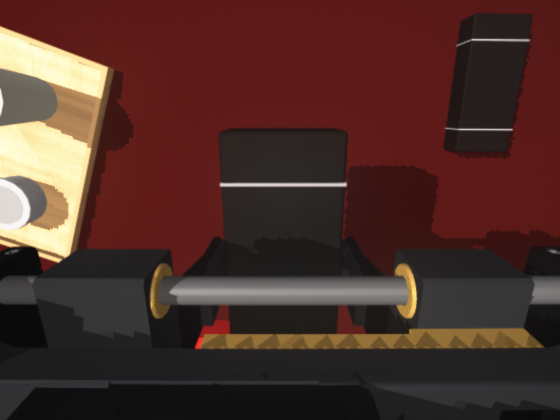

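Call:
move_arm --pt "0.5 0 10 8 -3" --pt "0.5 0 32 27 -7" --pt "0.5 0 62 53 -12" --pt "0.5 0 94 80 -17" --pt "0.5 0 125 107 -22" --pt "0.5 0 153 131 -26" --pt "0.5 0 173 148 -29" --pt "0.5 0 182 156 -29.5"

```text
time: 31.33
position: [0.4793, -0.3506, 0.1376]
tool_rot: [-0.657, -0.261, 0.658, -0.261]
ft_force: [0.6, -0.0, -1.3]
grip_width: 0.0599
```

Call:
move_arm --pt "0.5 0 0 0 0" --pt "0.5 0 0 0 0"

```text
time: 31.5
position: [0.4806, -0.347, 0.1377]
tool_rot: [-0.657, -0.261, 0.658, -0.259]
ft_force: [0.5, -0.4, -1.8]
grip_width: 0.0598
```

Run:
```python
from h import *
c=robot.camera('wrist'); save(c,'w23.png')
plan(.483,-.3485,.050,.757-np.pi/2)
```

```text
t 31.55 pos [ 0.4811 -0.3461  0.1379] toolx [-0.0015  0.0024 -1.    ] jawyaw -46.68 q1,q6 [-0.81  0.  ] w 59.7 F [ 0.1  0.9 -2.4]
 shift mm [87.8  3.3  0.3]
  turn -0.05  q6 est +-: 0.19 -0.18
  turn 179.95  q6 est +-: 3.33 -3.33
  turn -180.05  q6 est +-: -2.95 2.96
```

View pics/w23.png

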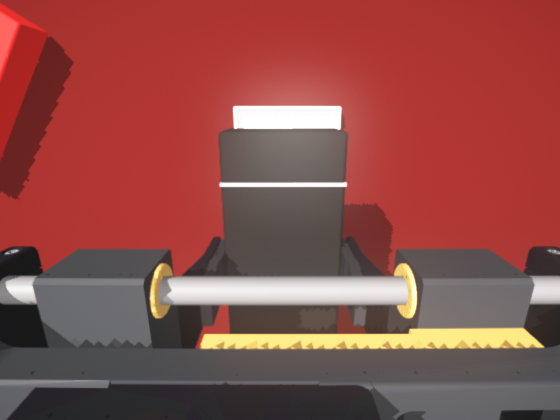

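Run:
```python
from h import *
o=robot.get_obs(); po=(o['position'],o['tool_rot']); c=robot.camera('wrist')
p=proj(c,place(MODEL['pan'],.483,-.3485,0,.757),po); print(np.round(p[4:],1)); print(np.round(p[:4],1))
plan(.483,-.3485,.050,.757-np.pi/2)
save({'image':cv2.resize(c['image'][90:140,210:370],None,fx=5,fy=5,interpolation=cv2.INTER_CUBIC)},'w24.png')
```

```text
[[233.3 107. ]
 [340.1 106.9]
 [331.4 289.1]
 [241.3 289. ]]
[[235.4 107.3]
 [337.7 107.1]
 [329.7 282.8]
 [242.8 282.7]]
t 31.6 pos [ 0.4814 -0.3456  0.138 ] toolx [-0.0013  0.0021 -1.    ] jawyaw -46.61 q1,q6 [-0.81  0.  ] w 59.7 F [-1.  -0.5 -1.2]
 shift mm [88.   3.4  0.9]
  turn 0.02  q6 est +-: 0.19 -0.18
  turn 180.02  q6 est +-: 3.33 -3.33
  turn -179.98  q6 est +-: -2.95 2.96
```

View pics/w24.png

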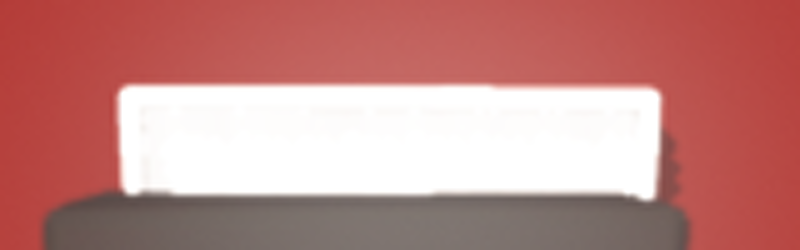

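Call:
move_arm --pt "0.5 12 3.3 0.5 0" --pt "0.5 32 3.3 0.5 0" --pt "0.5 52 3.3 0.5 0" --pt "0.5 68 3.3 0.5 0" --pt "0.5 80 3.3 0.5 0" --pt "0.5 86 3.3 0.5 0" --pt "0.5 88 3.3 0.5 0" --pt "0.5 88 3.3 0.5 0"

```text
time: 32.27
position: [0.4837, -0.3496, 0.0504]
tool_rot: [-0.657, -0.262, 0.657, -0.261]
ft_force: [0.2, 0.1, -0.7]
grip_width: 0.06
```

Call:
move_arm --pt "0.5 1 0 0 0" --pt "0.5 2 0 0 0" --pt "0.5 3 0 0 0" --pt "0.5 4 0 0 0" --pt "0.5 5 0 0 0" --pt "0.5 5 0 0 0"

```text
time: 32.77
position: [0.4834, -0.35, 0.0459]
tool_rot: [0.657, 0.261, -0.657, 0.261]
ft_force: [0.9, -1.2, -1.0]
grip_width: 0.0598
```

Run:
```python
from h import *
plan(.483,-.3485,.042,.757-np.pi/2)
s=robot.camera('wrist'); save(s,'w25.png')
```

```text
t 32.77 pos [ 0.4834 -0.35    0.0459] toolx [ 1.e-04 -1.e-04 -1.e+00] jawyaw -46.64 q1,q6 [-0.81  0.  ] w 59.8 F [ 0.9 -1.2 -1. ]
 shift mm [ 3.9 -1.4 -0.8]
  turn -0.01  q6 est +-: 0.19 -0.19
  turn 179.99  q6 est +-: 3.33 -3.33
  turn -180.01  q6 est +-: -2.95 2.95
```

View pics/w25.png

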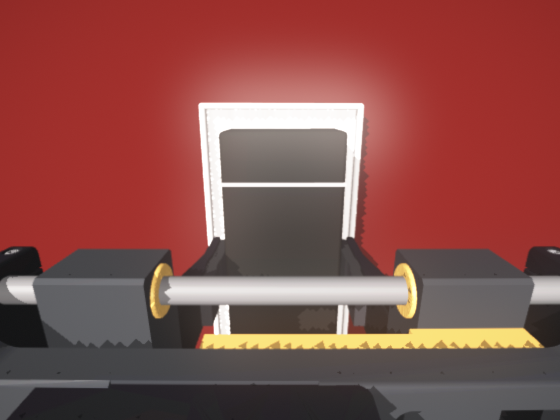

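Block sits between the rims with even margins. Lower the last 4 mm.

Call:
move_arm --pt "0.5 1 -1 -0.5 0" --pt "0.5 2 -1 -0.5 0" --pt "0.5 3 -1 -0.5 0" --pt "0.5 3 -1 -0.5 0"

```text
time: 33.15
position: [0.483, -0.3488, 0.0426]
tool_rot: [-0.657, -0.261, 0.657, -0.261]
ft_force: [0.2, -0.6, -1.1]
grip_width: 0.0596
```

Call:
move_arm --pt "0.5 0.6 0 0 0" --pt "0.5 1.2 0 0 0" --pt "0.5 1.2 0 0 0"

```text
time: 33.4
position: [0.4832, -0.349, 0.042]
tool_rot: [0.657, 0.261, -0.657, 0.261]
ft_force: [0.0, 0.9, 1.3]
grip_width: 0.0601
```

Call:
move_arm --pt "0.5 0.4 0 0 0" --pt "0.5 0.8 0 0 0" --pt "0.5 0.8 0 0 0"

```text
time: 33.65
position: [0.4832, -0.349, 0.042]
tool_rot: [0.657, 0.261, -0.657, 0.261]
ft_force: [-2.4, 1.3, 6.7]
grip_width: 0.0599
```

Contact on the pan floor; release and retreat.

Call:
move_arm --pt "0.5 -0.5 0 0 0" --pt "-0.6 -0.5 0 0 0" --pt "-0.7 -0.5 0 0 0" --pt "-0.7 -0.5 0 0 0" --pt "-0.7 -0.5 0 0 0" --pt "-0.7 -0.5 0 0 0" --pt "-0.7 -0.5 0 0 0"

```text
time: 34.23
position: [0.4831, -0.349, 0.0412]
tool_rot: [-0.657, -0.261, 0.657, -0.261]
ft_force: [0.3, 0.2, 0.3]
grip_width: 0.0737
```

Call:
move_arm --pt "-0.7 -5 0 0 0" --pt "-0.7 -20 0 0 0" --pt "-0.7 -45 0 0 0" --pt "-0.7 -75 0 0 0" --pt "-0.7 -110 0 0 0" --pt "-0.7 -140 0 0 0" --pt "-0.7 -150 0 0 0" --pt "-0.7 -150 0 0 0"

```text
time: 34.9
position: [0.4846, -0.3504, 0.1951]
tool_rot: [0.658, 0.259, -0.656, 0.264]
ft_force: [-0.3, -0.2, -0.2]
grip_width: 0.0739
```

```bash
cat > fin.py <<'E'
from h import *
BASEZ.update(board=.044,honeycomb=.056,dish=.004,charcoal=.003)
t=robot.camera('top'); s=robot.camera('side')
ref={'charcoal':(.483,-.3485,.757),'honeycomb':(.493,.35,1.94),'board':(.492,.35,1.94),'dish':(.5437,.1757,0),'beaker':(.6303,.0888,0),'spool':(.6307,.1686,0),'tin':(.539,.0995,0),'pan':(.483,-.3485,.757)}
for n,x in ref.items():
    v=[]
    for c in(t,s):
        e=proj(c,place(MODEL[n],*x[:2],BASEZ[n],x[2])).mean(0)
        rs=[r for r in robot.regions_of(c,n) if np.hypot(*(np.array([r['bbox'][0]+r['bbox'][2],r['bbox'][1]+r['bbox'][3]])/2-e))<20]
        if rs: v.append((c,rs[0]['pixels'],None))
    uy=x[2]!=0
    if v: print(n,len(v),*[np.round(fit(n,v,x,fz,uy)[0],4) for fz in(False,True)],'ref',x)
    else: print(n,'none')
save(t,'tf.png'); save(s,'sf.png')
E
python3 fin.py; python3 -c "
from h import *
plan(.483,-.3485,.2)
c=robot.camera('wrist');save(c,'w26.png')"
```

```text
charcoal 2 [ 0.4843 -0.3469  0.7464] [ 0.4839 -0.3452  0.7428  0.0052] ref (0.483, -0.3485, 0.757)
honeycomb 2 [0.493  0.3503 1.9491] [0.4931 0.3518 1.9463 0.0592] ref (0.493, 0.35, 1.94)
board 2 [0.4915 0.349  1.9153] [ 0.4914  0.3448  2.5185 -0.0277] ref (0.492, 0.35, 1.94)
dish 1 [0.5444 0.1767 0.0048] [0.5443 0.1766 0.1147 0.0046] ref (0.5437, 0.1757, 0)
beaker 2 [0.6303 0.0904 0.0085] [0.6297 0.09   0.1021 0.0092] ref (0.6303, 0.0888, 0)
spool 2 [0.631  0.1685 0.0976] [0.6309 0.1685 0.1985 0.0042] ref (0.6307, 0.1686, 0)
tin 2 [ 0.5383  0.099  -0.0537] [0.5384 0.0993 0.1244 0.0061] ref (0.539, 0.0995, 0)
pan 2 [ 0.4834 -0.3444  3.8708] [ 0.4843 -0.3485  0.7519 -0.0052] ref (0.483, -0.3485, 0.757)
t 35.8 pos [ 0.4832 -0.349   0.1914] toolx [ 1.e-04 -1.e-04 -1.e+00] jawyaw -46.64 q1,q6 [-0.81  0.  ] w 74.0 F [ 0.5 -0.2 -0.3]
 shift mm [-8.6 -0.4 -0.2]
```

View pics/tf.png

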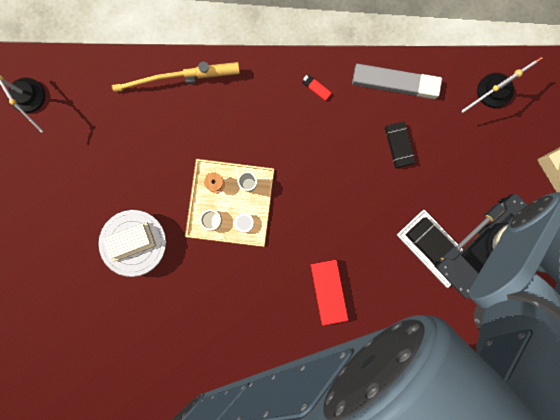

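View pics/sf.png

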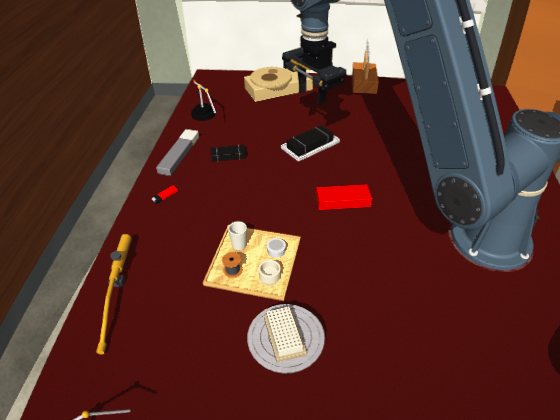

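View pics/w26.png

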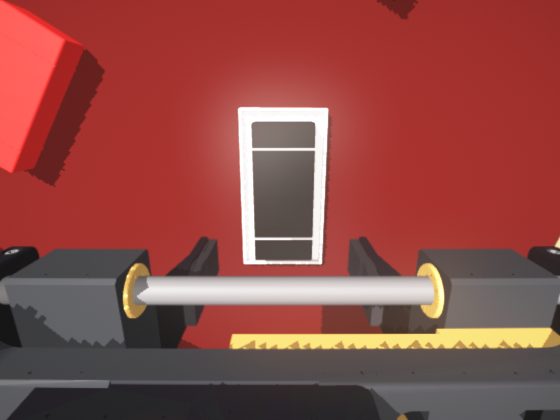

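```bash
python3 -c "
from h import *
print(robot.hand_in())"
```

```text
the job is handed in; nothing more can be done
None
```

The stack is taken apart, all four pieces are in their places, and the job was handed in at about 36 s of the 122 s allowed. No verdict came back. The pieces went down one at a time: dish, board, honeycomb, charcoal. I took the stack's black block as the charcoal; the smaller black block and the red one were left alone. Each piece was lowered until the force sensor showed contact (about 5–11 N), then released.

| Piece | Where it ended up, by the last camera checks |
|---|---|
| Charcoal | Flat inside the pan rim, about 2 mm from its centre |
| Board | On the turntable, about 3 mm from its axis |
| Honeycomb | On the board, about 1–2 mm off centre and less than 0.04 rad out of line |
| Dish | Upright in the free quarter of the tray, 78 mm or more centre to centre from the beaker, spool and tin |
| Beaker, spool, tin | Upright, within 2 mm of where they started |

- **Dish grasp:** I started lifting the dish before the fingers had fully closed. A side view then showed it had not slipped, and it was set down without tipping.
- **Checks that disagreed:** In the final check, the fit that also solved for height gave nonsense for the board, which is mostly hidden under the honeycomb. It also put the pan about 5 mm too low. The fits with height fixed were good, and a wrist-camera fit just after the honeycomb went down gave the board a sound height.
- **Dish check:** In that final check the dish was fitted from only one camera, although it also shows upright in the side picture.

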